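Refit the supply's control knob

TASK

The control knob has come off the bench supply and lies in the yellow tray: put it back on the D-shaft on top of the supply, feeling gently for the angle where the flats match, and push it down until it snaps fully home, never pressing on the supply with more than about 70 N. Then turn the knob anticlockwise, taking the shaft with it, until its pointer stands at the long zero mark, and let go. Leave the meter, the flux bottle and the screwdriver where they are.

Things in the scene. Friction and masses are not known exactly. Their poses are not given: they have to be found in the camera images.
- supply: Bench supply, a fixed grey box 200 (x) by 180 (y) by 70 mm high, black top panel; origin at the centre of its underside, z up. A steel D-shaft stands upright at the middle of the panel. It turns about its axis, stiffly (0.06 N m; a light rubbing touch does not move it), from 0.35 rad anticlockwise of the zero mark to 2.7 rad clockwise of it.
- shaft_tip (a point): Centre of the shaft's top end, 101 mm above the supply's underside; fixed to the supply, with its axes: it does not turn with the shaft. Which way the shaft's flat faces is NOT measured: at the start, seen from above, somewhere between 0.5 and 2.3 rad clockwise of the direction from the shaft to the zero mark.
- shaft_base (a point): On the shaft's axis, top of the springy rubber washer round its foot (22 mm diameter, 3 mm high; 8 N per mm; 28 mm below the tip). Above it the shaft is 14 mm in diameter with one flat all along, 1.5 mm from the axis; the tip has a 1 mm chamfer at the back only. 12 mm above this point two small spring balls stand out 2.5 mm from the shaft's sides; they snap into a groove in the knob.
- zero_mark (a point): Inner end of the zero mark: the longest and widest of the white marks printed round the shaft on the top panel, 34 mm from the shaft's axis. The mark runs straight outwards. The other marks follow clockwise.
- tray: Shallow yellow tray, fixed, 170 by 150 mm, 14 mm high, floor and walls 4 to 5 mm thick; origin at the centre of its underside. The knob starts in it, standing upright.
- knob_grip (a point): Loose grey plastic knob, 70 g, 36 mm high: a round foot, 44 mm diameter, 6 mm high, carries a grip bar 24 mm wide with parallel sides, from 22 mm behind the axis to 16 mm ahead of it, 6 to 36 mm above the underside; ahead it narrows to a pointer nose. This point: on the knob's axis, 20 mm above its underside. Axes: x to the pointer, y across the bar, z up.
- knob_foot (a point): Centre of the knob's underside. Here opens a round recess, 16.4 mm diameter, 6 mm deep, which goes over the shaft's tip at any angle; beyond it a D bore, 0.8 to 1 mm larger all round than the shaft, its flat on the pointer side. It slides on when the pointer points where the shaft's flat faces (within about 0.15 rad); else the knob stands on the tip, 22 mm too high.
- knob_pointer (a point): Tip of the knob's pointer nose, 30 mm from its axis along x, 6 mm above its underside. With flats matched the knob drops freely by about 6 mm until it meets the spring balls, then takes about 10 N to push past them, and is home when its underside stands on the washer, at shaft_base.
- meter_center (a point): Centre of a hand meter lying on the bench, 75 by 150 by 34 mm. Bystander.
- flux_center (a point): Centre of a small upright flux bottle, 38 mm diameter, 85 mm high. Bystander.
- driver_grip (a point): Handle of a screwdriver about 180 mm long lying on the bench. Bystander.
There are look-alikes about, which are no part of the job. What is meant by the part that bears knob_grip is not green, and is the larger of those in its own colour. There is more than one size of the tray; the job needs the larger.

How it is judged:
By the outcome, as a careful person would: the job done as asked, in the order asked, and still so for the second after the job is handed in, with the robot touching nothing.
It also fails if it takes over 72 s, if anything falls off the work surface, if the arm or the gripper's body presses on something with over 40 N, if the wrist force passes 120 N, or if a joint passes its speed limit or range.

ROBOT

A 6-joint arm with a two-finger parallel gripper is mounted at the origin on the work surface. World frame = base frame: x ahead of the robot, y to its left, z up, the work surface at z = 0. Lengths are in mm, angles in degrees, forces in N, time in s.
With the tool pointing down it reaches from about 300 to 850 mm from the base axis. Payload 4.2 kg.
Tool frame: the origin (TCP) lies midway between the tips of the shut fingers; the grasp point (between the pads) lies 19 mm behind it (env.tcp_to_grasp is the distance from the TCP to the grasp point, in mm); z points along the fingers, x is the direction in which the jaws open and shut, and the axes are right-handed (so a half turn about z gives the same grasp; the last joint's range is limited). The gripper opens to 91 mm and grips with 3 to 60 N. Pads are 32 mm wide; open, the fingers measure 118 mm over their backs; the gripper's body (76 mm by 178 mm) begins 60 mm behind the grasp point.
Start: joints at [-65.546, 18.312, 89.639, -0, 72.044, -1.146], TCP at [248.452, -518.57, 213.976] pointing down, gripper open.
Joint ranges: [-177.97, 177.97], [-48.28, 115.42], [12.27, 149.76], [-77.06, 257.06], [2.81, 150.46], [-146.56, 146.56]. Speed limits (degrees/s): [147.25, 147.25, 180, 180, 180, 180].

INTERFACE

Orientations are given as [roll, pitch, yaw] about the fixed x, y, z axes, in that order (R = Rz(yaw) Ry(pitch) Rx(roll)).
In Python, from workcell import env gives the robot as it stands.
- The arm moves only by the tool drive_tool, never from a script. Its argument "motion" is a list of rows, each a list of 2 entries, a list of its own where there are three numbers: the shift along the world's x, y, z in m, then the turn, a rotation vector about the world's x, y, z in rad. In form: [[[dx, dy, dz], [wx, wy, wz]], ...]. A call has exactly 10 rows; each row shifts and turns the commanded pose from where the row before left it; what a row does not reach is not made up. A row lasts 1/12 s, in which the tool goes at most 41.7 mm and 7.16 degrees, less where a joint would pass 70% of its speed; a pose out of reach is approached as far as the arm can. A call is refused whole if a number of a shift passes 0.0417 or a number of a turn 0.125, either way. A call with a gripper value outside its range is refused whole. "claw" is the opening, from 0 (shut) to 1 (fully open), set as the call begins (left out, the last holds). The fingers move at their own pace and stop on an object; "force" is the grip in N (left out, the last holds). Time passes only in rows, so rows that do not move let the fingers close, or fill a call up. It gives the time, the measured TCP pose, the force and the opening at its end, in the units of the state.
- env.state(): the state, without advancing time (a new reading comes with each control period).
- env.grab_frame(name): name is "scene" or "top"; returns the picture (480x640x3 uint8, red, green, blue); there is no depth.
- env.camera_params(name): a dict with "fov_y" (degrees; the focal length in pixels is half the picture's height over the tangent of half this angle, whatever the lens; pixels are square), "cx", "cy" (the principal point, pixels), "pose" (4x4, takes a point from camera to world coordinates). Camera axes: x right, y down, z forward; pixel columns grow to the right and rows downward; lengths in mm; the calibration is good to about 2 mm. A picture is of the moment at which its call begins. camera_params takes no time and is no camera call.
- env.job_done(): hands the job in, once; it reports no verdict.
The state is a dict: "time_s": time; "qpos": joint angles; "qvel": joint speeds; "effort": joint torques, N m; "ee_pos": TCP position; "ee_rot": TCP orientation; "force": force on the tool from outside, world axes, zero at the start; "torque": the same for the moment, N m; "gripper_width": finger opening in mm.
Only numpy, scipy, OpenCV 4.12 (cv2) and the standard library are available. Lean on these libraries where they do the work, as an engineer would, in place of code of your own. Each camera call takes 0.05 s, during which the arm holds its last target.

## Working session

There is one attempt and no reset: what is moved stays moved. The work goes in short steps, Python scripts to look and compute and a tool call to move; the robot and the scene stay as the last step left them, time stands still between calls to the robot, and variables do not carry over. Pictures are saved under pics/ and viewed, and the job is handed in when it is done.

Besides the shell and the picture viewer there is one more tool, called as name(argument=value, ...), one argument or row to a line, values as JSON. drive_tool: Moves the arm, as the interface text tells. Its arguments: {"type":"object","properties":{"motion":{"type":"array","items":{"type":"array"}},"claw":{"type":"number"},"force":{"type":"number"}},"required":["motion"]}

```bash
mkdir -p pics; ls; python3 - <<'E'
from workcell import env
import cv2
for n in("scene","top"):
    im=env.grab_frame(n); cv2.imwrite(f"pics/{n}0.png",im[:,:,::-1]); p=env.camera_params(n); print(n,p)
print(env.state(), env.tcp_to_grasp)
E
```

```text
pics
scene {'fov_y': 52.45122552915961, 'cx': 321.5905935435538, 'cy': 240.42681442065532, 'pose': array([[ 8.13964663e-01,  3.26711509e-01, -4.80334381e-01,
         1.02461365e+03],
       [ 5.80877271e-01, -4.48404715e-01,  6.79348811e-01,
        -7.04231766e+02],
       [ 6.56687354e-03, -8.31981251e-01, -5.54764882e-01,
         5.99634932e+02],
       [ 0.00000000e+00,  0.00000000e+00,  0.00000000e+00,
         1.00000000e+00]])}
top {'fov_y': 49.66380268984194, 'cx': 309.0832441975152, 'cy': 229.1081323880785, 'pose': array([[-1.00517769e-02, -9.93758138e-01,  1.11102319e-01,
         4.24137408e+02],
       [-9.99909260e-01,  1.09856513e-02,  7.79655702e-03,
        -8.47180023e+01],
       [-8.96842332e-03, -1.11013868e-01, -9.93778390e-01,
         1.25672723e+03],
       [ 0.00000000e+00,  0.00000000e+00,  0.00000000e+00,
         1.00000000e+00]])}
{'time_s': 0.1, 'qpos': array([-6.55469646e+01,  1.83478627e+01,  8.96989766e+01, -7.64541606e-04,
        7.20449939e+01, -1.14511617e+00]), 'qvel': array([ 0.02527277, -0.01842641, -0.152654  , -0.02858694, -0.06159718,
        0.10117327]), 'effort': array([ 4.56958933e-04, -4.13331807e+01, -2.32510597e+01,  7.28546223e-02,
        4.22529504e-02, -4.83017095e-05]), 'ee_pos': array([ 248.24841233, -518.1457912 ,  213.20849892]), 'ee_rot': array([-1.79998892e+02,  9.18294285e-02, -6.44016113e+01]), 'force': array([-0.67023543,  0.9146215 ,  0.03186665]), 'torque': array([-0.00361808, -0.04287763,  0.00113132]), 'gripper_width': 91.63049954614947} 18.8
```

View pics/scene0.png

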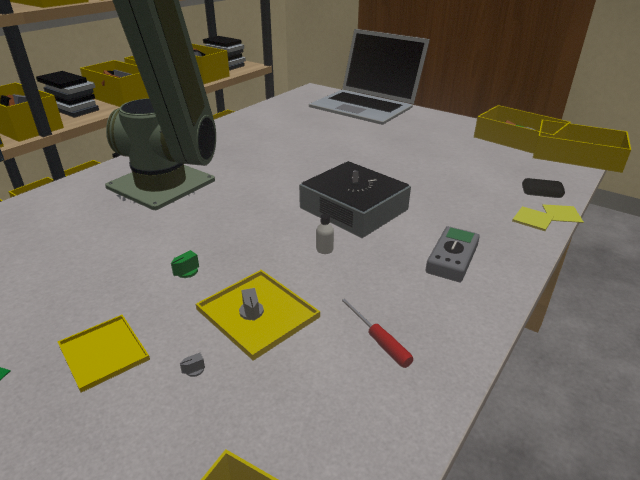

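View pics/top0.png

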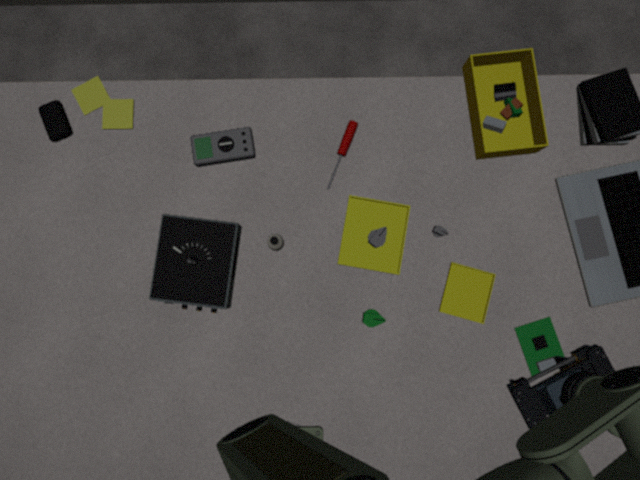

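The candidates, by top-view pixel, are the grey knob in the large tray (377,237), the small grey knob on the bench (440,231) and the green knob (373,318). By the description I want (377,237), the larger grey one, in the larger tray. The supply is at (195,260) in top, with its long mark near (177,249). Next I'll take close crops.

```bash
python3 - <<'E'
import cv2,numpy as np
t=cv2.imread("pics/top0.png"); s=cv2.imread("pics/scene0.png")
def c(im,x,y,w,h,k): return cv2.resize(im[y:y+h,x:x+w],None,fx=k,fy=k,interpolation=cv2.INTER_CUBIC)
a=np.hstack([c(t,335,195,80,60,5),c(t,155,225,80,60,5)])
b=np.hstack([c(s,220,275,80,60,5),c(s,320,160,80,60,5)])
cv2.imwrite("pics/crop0.png",np.vstack([a,b]))
E
```

```text
(no output)
```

View pics/crop0.png

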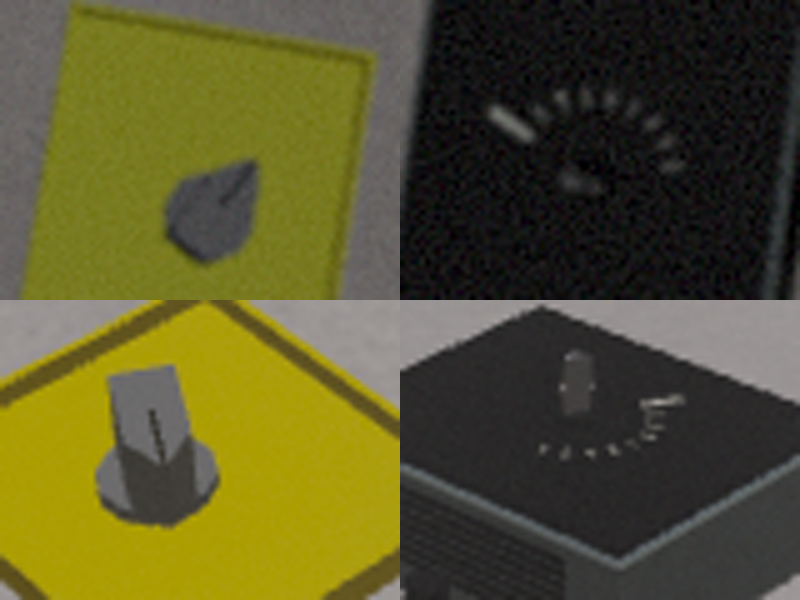

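```bash
python3 - <<'E'
import cv2,numpy as np
from workcell import env
f={}
for n in("scene","top"):
    f[n]=np.mean([env.grab_frame(n).astype(float) for _ in range(4)],0)[:,:,::-1]
    np.save(n+"_avg.npy",f[n])
def c(im,x,y,w,h,k,g):
    a=im[y:y+h,x:x+w]; a=255*np.clip(a/a.max(),0,1)**g
    return cv2.resize(a.astype(np.uint8),None,fx=k,fy=k,interpolation=cv2.INTER_CUBIC)
cv2.imwrite("pics/c1.png",c(f["top"],145,205,100,75+35,5,.5)) 
cv2.imwrite("pics/c2.png",c(f["scene"],295,160,120,75,6,.5))
cv2.imwrite("pics/c3.png",np.hstack([c(f["top"],355,215,40,40,10,.7),c(f["scene"],230,280,40,40,10,.7)]))
E
```

```text
(no output)
```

View pics/c1.png

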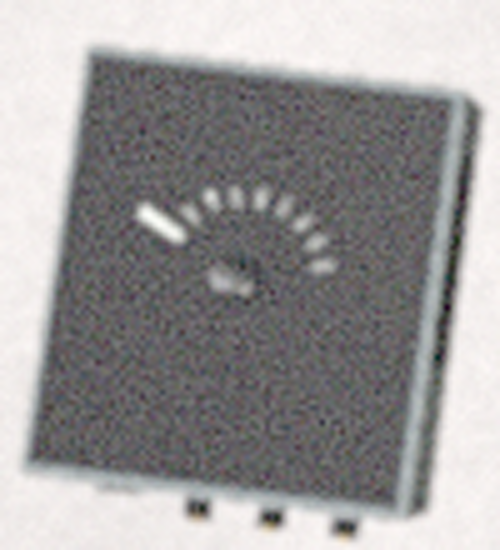

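View pics/c2.png

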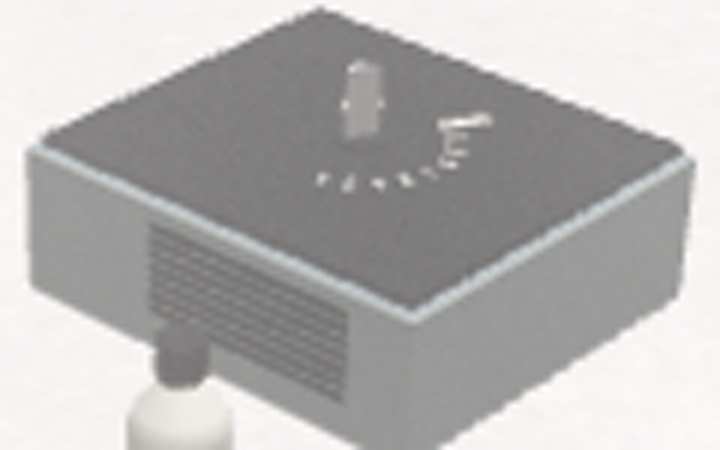

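View pics/c3.png

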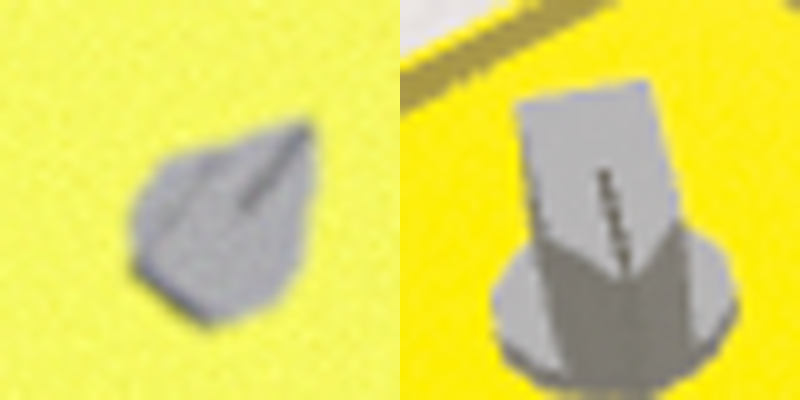

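```bash
cat > h.py <<'E'
import numpy as np,cv2
from workcell import env
from scipy.optimize import least_squares
P={n:env.camera_params(n) for n in("scene","top")}
def proj(n,X):
    p=P[n];T=np.linalg.inv(p["pose"]);X=np.atleast_2d(X)@T[:3,:3].T+T[:3,3]
    f=240/np.tan(np.radians(p["fov_y"]/2));return np.c_[p["cx"]+f*X[:,0]/X[:,2],p["cy"]+f*X[:,1]/X[:,2]]
def un(pts,k,ox,oy): return (np.array(pts,float)+.5)/k-.5+[ox,oy]
def ray(n,u):
    p=P[n];f=240/np.tan(np.radians(p["fov_y"]/2));d=np.array([(u[0]-p["cx"])/f,(u[1]-p["cy"])/f,1]);return p["pose"][:3,3],p["pose"][:3,:3]@d
def atz(n,u,z):
    o,d=ray(n,u);return o+d*(z-o[2])/d[2]
def tri(us,ut):
    A=[];b=[]
    for n,u in(("scene",us),("top",ut)):
        o,d=ray(n,u);d=d/np.linalg.norm(d);M=np.eye(3)-np.outer(d,d);A.append(M);b.append(M@o)
    x=np.linalg.lstsq(np.vstack(A),np.hstack(b),rcond=None)[0];r=np.hstack(b)-np.vstack(A)@x
    return x,np.linalg.norm(r)
def rz(a): c,s=np.cos(a),np.sin(a);return np.array([[c,-s,0],[s,c,0],[0,0,1]])
def fit(obs,x0):
    # obs: list (cam, model pts, pix)
    def res(q): return np.hstack([(proj(n,m@rz(q[3]).T+q[:3])-u).ravel() for n,m,u in obs])
    s=least_squares(res,x0,x_scale=[1,1,1,.01]);return s.x,res(s.x)
E
python3 - <<'E'
from h import *
m=np.array([[-22,12,36],[-22,-12,36],[16,12,36],[16,-12,36],[30,0,36]],float)
s=un([[117,102],[250,80],[143,238],[282,225],[225,275]],10,230,280)
t=un([[312,122],[133,265],[210,327]],10,355,215)
nose,_=tri(s[4],t[0]);print("nose",nose,_)
# left/right: looking from scene camera, nose to camera; x toward camera => +y is to image right
ms=m[[1,0,3,2,4]]
# top: nose up-right; 
for flip in (0,1):
    mt=m[[4,0,1]] if not flip else m[[4,1,0]]
    for y0 in np.arange(-3,3,1.):
        q,r=fit([("scene",ms,s),("top",mt,t)],[nose[0],nose[1],5,y0])
        if abs(r).max()<3: print(flip,q,np.round(r,1))
c=un([[320,5],[693,155],[412,322],[28,150]],6,295,160)
ct=un([[90,48],[465,95],[405,513],[28,468]],5,145,205)
for k in c: print("scene corner",atz("scene",k,70))
for k in ct: print("top corner",atz("top",k,70))
E
```

```text
nose [ 563.46343446 -256.41543043   39.77910761] 0.6501961015818655
0 [ 539.73049022 -237.12718195    2.29825317   -0.69991769] [ 0.3  0.1  0.3  0.2  0.2  0.   0.1 -0.9 -0.   0.5  0.1  0.5  0.2 -0.
  0.5  0.2]
0 [ 539.73049112 -237.12718288    2.29825532   -0.69991766] [ 0.3  0.1  0.3  0.2  0.2  0.   0.1 -0.9 -0.   0.5  0.1  0.5  0.2 -0.
  0.5  0.2]
0 [ 539.7304907  -237.12718238    2.29825427   -0.6999177 ] [ 0.3  0.1  0.3  0.2  0.2  0.   0.1 -0.9 -0.   0.5  0.1  0.5  0.2 -0.
  0.5  0.2]
0 [ 539.73049103 -237.12718267    2.298255     -0.69991771] [ 0.3  0.1  0.3  0.2  0.2  0.   0.1 -0.9 -0.   0.5  0.1  0.5  0.2 -0.
  0.5  0.2]
0 [ 539.73049193 -237.12718353    2.29825709   -0.69991771] [ 0.3  0.1  0.3  0.2  0.2  0.   0.1 -0.9 -0.   0.5  0.1  0.5  0.2 -0.
  0.5  0.2]
0 [ 539.73049038 -237.12718211    2.2982535    -0.69991771] [ 0.3  0.1  0.3  0.2  0.2  0.   0.1 -0.9 -0.   0.5  0.1  0.5  0.2 -0.
  0.5  0.2]
scene corner [403.41104533 290.15903595  70.        ]
scene corner [598.97840688 258.50436275  70.        ]
scene corner [577.20520389  82.23283974  70.        ]
scene corner [385.05950246 106.99138166  70.        ]
top corner [595.29778535 263.45854262  70.        ]
top corner [571.42628567  89.44699637  70.        ]
top corner [380.73080161 115.68541518  70.        ]
top corner [402.66160111 287.61398104  70.        ]
```

```bash
python3 - <<'E'
from h import *
c=un([[320,5],[693,155],[412,322],[28,150]],6,295,160)
ct=un([[90,48],[465,95],[405,513],[28,468]],5,145,205)
B=np.array([[-100,90,70],[100,90,70],[100,-90,70],[-100,-90,70]],float)
Bt=B[[1,2,3,0]]
q,r=fit([("scene",B,c),("top",Bt,ct)],[490,187,0,-.12]);print(q,np.round(r,1))
q1,r=fit([("scene",B,c)],[490,187,0,-.12]);print(q1,np.round(r,1))
q2,r=fit([("top",Bt,ct)],[490,187,0,-.12]);print(q2,np.round(r,1))
# marks: zero mark ends
st=un([[365,64],[361,137]],6,295,160); print("shaft scene tip",st)
print(tri(st[0],un([[213,273]],5,145,205)[0]))
for z,i in((101,0),(72,1)): print(atz("scene",st[i],z))
# mark inner ends: scene (441,123), outer (492,120); top inner (183,239), outer (141,209)
ms=un([[441,124],[492,119]],6,295,160);mt=un([[183,239],[140,209]],5,145,205)
for i in(0,1): print("mark",atz("scene",ms[i],70),atz("top",mt[i],70),tri(ms[i],mt[i]))
print("tip/base in crops", [ (proj("top",np.r_[q[:2],z])-[145,205])*5+2 for z in(101,73)],[ (proj("scene",np.r_[q[:2],z])-[295,160])*6+2.5 for z in(101,73)])
E
```

```text
[ 4.87589382e+02  1.90328448e+02 -4.37146404e+00 -1.32414223e-01] [-0.5  0.9  1.2  0.4  0.3  0.3 -0.9 -0.5 -0.7 -1.1  0.9 -1.2  0.9  1.8
 -1.7  1. ]
[ 4.79855237e+02  2.03070233e+02 -1.13896431e+01 -1.33934034e-01] [-0.4  1.   0.4  0.2  0.1 -0.3 -0.1 -0.7]
[ 4.89647576e+02  1.98186661e+02 -3.96086419e+01 -1.31057213e-01] [ 0.3  0.2 -0.3 -0.3  0.1  0.2 -0.2 -0.1]
shaft scene tip [[355.41666667 170.25      ]
 [354.75       182.41666667]]
(array([486.92908471, 195.44626722, 102.33722015]), np.float64(3.083685256317861))
[484.1880366  195.86602162 101.        ]
[487.03256697 190.82826196  72.        ]
mark [504.79031794 222.9369443   70.        ] [506.24813538 218.75074814  70.        ] (array([506.58167526, 218.55573627,  72.19245262]), np.float64(0.8414975382741136))
mark [519.07575914 238.94153717  70.        ] [520.2750343  238.80866623  70.        ] (array([519.86402541, 238.38708906,  70.54602771]), np.float64(0.6306833306321554))
tip/base in crops [array([[228.17362095, 275.45538778]]), array([[242.67016835, 278.66555801]])] [array([[364.81204231,  71.20908912]]), array([[361.62747899, 135.57537216]])]
```

```bash
python3 - <<'E'
import cv2,numpy as np
t=np.load("top_avg.npy");s=np.load("scene_avg.npy")
def c(im,x,y,w,h,k,hi):
    a=255*np.clip(im[y:y+h,x:x+w]/hi,0,1)**.6
    return cv2.resize(a.astype(np.uint8),None,fx=k,fy=k,interpolation=cv2.INTER_LANCZOS4)
cv2.imwrite("pics/c4.png",np.hstack([c(t,180,250,20,22,20,100),c(s,345,165,20,22,20,150)]))
print(t[252:270,184:200].mean(2).round().astype(int))
E
```

```text
[[18 15  8 15 15 19 19 16 24 20 19 17 13 17 12 18]
 [15 21 21 16 21 23 17 20 15 21 15 19 19 15 21 18]
 [18 13 17 20 17 17 19 17 17 18 22 16 16 19 19 18]
 [21 22 15 20 17 22 14 19 16 13 21 19 21 14 17 12]
 [18 12 20 17 18 12 14 12 15 11 17 14 17 19 17 13]
 [18 19 23 13 23 21 11 12 11  7 15 11  8 20 17 20]
 [20 12 17 28 27 27 22 14 19  4 12 12  9 14 18 15]
 [14 20 28 38 38 29 29 25 16 18 17 12  8 12 15 20]
 [20 19 26 45 52 44 39 32 26 24 14 16 11 16 14 18]
 [14 14 23 42 58 57 53 39 32 28 31 24  7 11 13 17]
 [16 20 14 34 47 49 48 39 35 45 45 28 15 20 12 18]
 [19 20 16 20 25 28 26 26 30 43 40 21 12 11 20  7]
 [17 17 17 16 14 13 16 15 10 19 20 14 10 17 24 17]
 [10 17 18 12 16 17 10 16 17 14  6 16 20 13 18  9]
 [20 12 16 18 21 16 12 16 14 17 16 18 18 14 17 22]
 [17 15 18 20 12 16 19 18 16 15 18 16 14 16 18 22]
 [17 22 16 12 11 16 16 17 16 20 24 15 19 20 17 16]
 [19 23 19 17 22 18 22 20 25 19 19 18 21 14 18 15]]
```

View pics/c4.png

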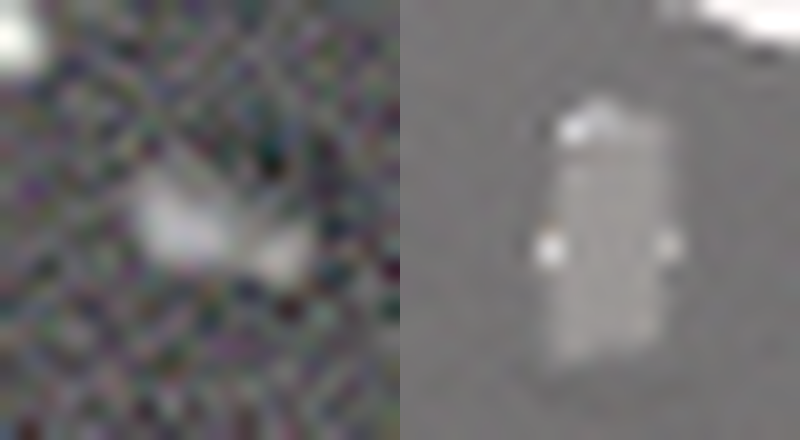

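drive_tool(
  motion=[
    [[0.0146,0.014,-0.004],[0,0,0.1]],
    [[0.0146,0.014,-0.004],[0,0,0.1]],
    [[0.0146,0.014,-0.004],[0,0,0.1]],
    [[0.0146,0.014,-0.004],[0,0,0.1]],
    [[0.0146,0.014,-0.004],[0,0,0.1]],
    [[0.0146,0.014,-0.004],[0,0,0.1]],
    [[0.0146,0.014,-0.004],[0,0,0.1]],
    [[0.0146,0.014,-0.004],[0,0,0.1]],
    [[0.0146,0.014,-0.004],[0,0,0.1]],
    [[0.0146,0.014,-0.004],[0,0,0.1]],
  ],
  claw=0.6,
  force=30,
)

```text
time_s: 1.33
ee_pos: [395.1, -377.9, 173.9]
ee_rot: [180.0, -0.0, -6.8]
force: [-0.2, 0.1, 0.1]
gripper_width: 54.4
```

drive_tool(
  motion=[
    [[0.0146,0.014,-0.004],[0,0,0.1]],
    [[0.0146,0.014,-0.004],[0,0,0.1]],
    [[0.0146,0.014,-0.004],[0,0,0.1]],
    [[0.0146,0.014,-0.004],[0,0,0.1]],
    [[0.0146,0.014,-0.004],[0,0,0.1]],
    [[0.0146,0.014,-0.004],[0,0,0.1]],
    [[0.0146,0.014,-0.004],[0,0,0.1]],
    [[0.0146,0.014,-0.004],[0,0,0.1]],
    [[0.0146,0.014,-0.004],[0,0,0.1]],
    [[0.0,0.0,0],[0,0,0.1]],
  ],
)

```text
time_s: 2.17
ee_pos: [527.9, -250.1, 137.2]
ee_rot: [-180.0, -0.1, 50.6]
force: [1.0, -0.5, 0.3]
gripper_width: 54.9
```

drive_tool(
  motion=[
    [[0.003,0.0033,-0.006],[0,0,-0.012]],
    [[0.003,0.0033,-0.008],[0,0,0]],
    [[0.003,0.0033,-0.008],[0,0,0]],
    [[0.0028,0.0031,-0.008],[0,0,0]],
    [[0,0,-0.008],[0,0,0]],
    [[0,0,-0.008],[0,0,0]],
    [[0,0,-0.008],[0,0,0]],
    [[0,0,-0.008],[0,0,0]],
    [[0,0,-0.008],[0,0,0]],
    [[0,0,-0.007],[0,0,0]],
  ],
)

```text
time_s: 3.0
ee_pos: [537.4, -239.7, 60.0]
ee_rot: [-180.0, 0.0, 49.5]
force: [-0.6, -0.4, 0.3]
gripper_width: 54.4
```

```bash
python3 - <<'E'
from h import *
s=env.grab_frame("scene")[:,:,::-1];t=env.grab_frame("top")[:,:,::-1]
def c(a,x,y,w,h,k): return cv2.resize(a[y:y+h,x:x+w],None,fx=k,fy=k,interpolation=cv2.INTER_CUBIC)
st=env.state();g=st['ee_pos'];print(st['ee_pos'],st['ee_rot'])
print(proj("scene",g),proj("top",g))
cv2.imwrite("pics/d1.png",np.hstack([c(t,350,205,60,60,6.0) if 0 else c(t,345,205,60,60,6),c(s,220,260,60,60,6)]))
E
```

```text
[ 536.72222426 -239.24663652   59.48106951] [-1.79844903e+02  3.64630785e-02  4.94907687e+01]
[[246.74026146 287.14392037]] [[379.95226514 237.45558575]]
```

View pics/d1.png

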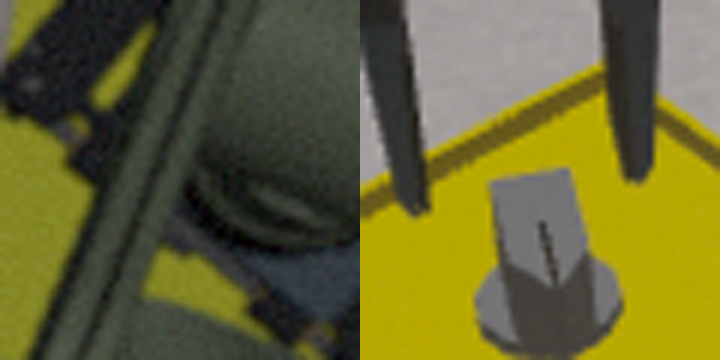

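drive_tool(
  motion=[
    [[0.0012,0.0012,-0.005],[0,0,0]],
    [[0.0012,0.0012,-0.005],[0,0,0]],
    [[0,0,-0.005],[0,0,0]],
    [[0,0,-0.005],[0,0,0]],
    [[0,0,-0.005],[0,0,0]],
    [[0,0,-0.005],[0,0,0]],
    [[0,0,-0.005],[0,0,0]],
    [[0,0,-0.005],[0,0,0]],
    [[0,0,-0.003],[0,0,0]],
    [[0,0,-0.002],[0,0,0]],
  ],
)

```text
time_s: 3.93
ee_pos: [539.8, -237.1, 15.4]
ee_rot: [-180.0, 0.0, 49.5]
force: [0.0, 0.6, -0.3]
gripper_width: 54.8
```

drive_tool(
  motion=[
    [[0,0,0],[0,0,0]],
    [[0,0,0],[0,0,0]],
    [[0,0,0],[0,0,0]],
    [[0,0,0],[0,0,0]],
    [[0,0,0],[0,0,0]],
    [[0,0,0],[0,0,0]],
    [[0,0,0],[0,0,0]],
    [[0,0,0],[0,0,0]],
    [[0,0,0],[0,0,0]],
    [[0,0,0],[0,0,0]],
  ],
  claw=0.1,
  force=40,
)

```text
time_s: 4.77
ee_pos: [540.2, -237.2, 16.2]
ee_rot: [180.0, -0.0, 49.5]
force: [-1.0, 1.4, 2.6]
gripper_width: 23.9
```

```bash
cat > snap.py <<'E'
from h import *
import sys
def c(a,x,y,w,h,k): return cv2.resize(a[y:y+h,x:x+w],None,fx=k,fy=k,interpolation=cv2.INTER_CUBIC)
s=env.grab_frame("scene")[:,:,::-1]
x,y=int(sys.argv[2]),int(sys.argv[3]);w=int(sys.argv[4])
cv2.imwrite(f"pics/{sys.argv[1]}.png",c(s,x,y,w,w*3//4,800//w))
st=env.state();print(st['time_s'],st['ee_pos'].round(2),st['ee_rot'].round(2),st['force'].round(2),st['torque'].round(3),st['gripper_width'])
E
python3 snap.py e1 220 255 80
```

```text
4.8167 [ 540.21 -237.24   16.24] [ 1.7997e+02 -1.0000e-02  4.9500e+01] [-1.39  0.8   2.76] [ 0.032 -0.116 -0.   ] 23.701977012043447
```

View pics/e1.png

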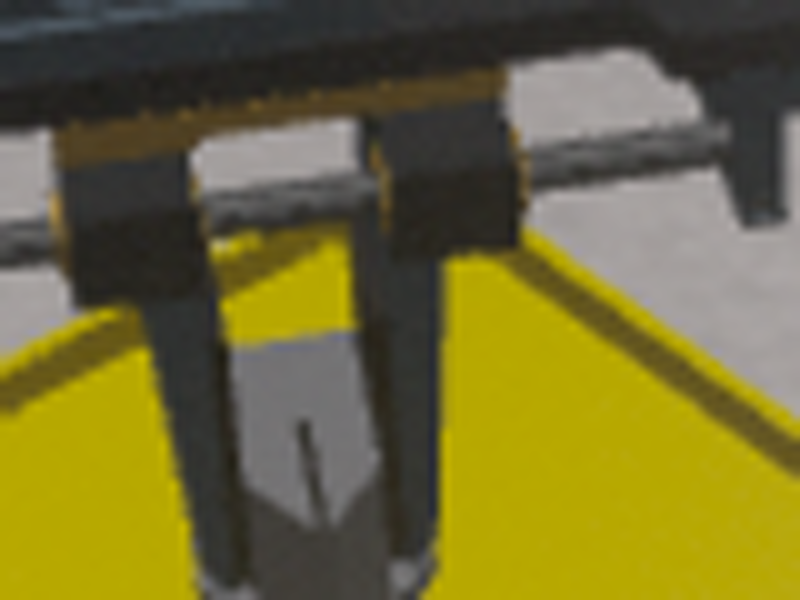

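drive_tool(
  motion=[
    [[0,0,0.008],[0,0,0]],
    [[0,0,0.015],[0,0,0]],
    [[0,0,0.015],[0,0,0]],
    [[0,0,0.018],[0,0,0]],
    [[0,0,0.018],[0,0,0]],
    [[0,0,0.018],[0,0,0]],
    [[0,0,0.018],[0,0,0]],
    [[0,0.01,0.016],[0,0,0]],
    [[0,0.015,0.01],[0,0,0]],
    [[0,0.02,0],[0,0,0]],
  ],
)

```text
time_s: 5.65
ee_pos: [541.2, -192.4, 154.5]
ee_rot: [179.7, -0.1, 49.4]
force: [1.2, 0.5, 0.1]
gripper_width: 23.9
```

```bash
python3 - <<'E'
from h import *
s=un([[610-400,120],[609-400,247]],20,345,165)
print(s,atz("scene",s[0],101),atz("scene",s[1],85))
t=np.load("top_avg.npy").mean(2);sc=np.load("scene_avg.npy").mean(2)
# mark ring fit: local maxima of small marks in top: fit circle assuming center from line... use marks intensity-weighted centroids
def blobs(im,x,y,w,h,th):
    a=im[y:y+h,x:x+w]; a=cv2.resize(a,None,fx=8,fy=8,interpolation=cv2.INTER_CUBIC); a=cv2.GaussianBlur(a,(0,0),4)
    n,l,st,ce=cv2.connectedComponentsWithStats((a>th).astype(np.uint8)); return [(un([ce[i]],8,x,y)[0],st[i][4]) for i in range(1,n) if st[i][4]>60]
for n,im,b in(("top",t,(165,237,55,40)),("scene",sc,(340,165,45,32))):
    for u,a in blobs(im,*b,55 if n=="top" else 75): print(n,u.round(1),a,atz(n,u,70)[:2].round(1))
E
```

```text
[[355.025 170.525]
 [354.975 176.875]] [484.2393365  194.05770943 101.        ] [485.28688289 193.51216435  85.        ]
top [186.7 244. ] 206 [525.4 206.3]
top [196.7 244.4] 92 [524.2 183.4]
top [176.6 249.2] 1928 [513.7 229.5]
scene [375.5 168. ] 9151 [484.6 292.8]
scene [354.  170.9] 185 [449.6 246.6]
scene [352.3 177. ] 99 [464.7 215.1]
scene [371.8 179.9] 910 [511.  230.1]
scene [362.1 189.5] 105 [518.2 173.8]
scene [357.6 190.1] 67 [511.2 165.2]
```

```bash
python3 - <<'E'
from h import *
T=un([(190,212),(212,198),(237,196),(262,197),(286,207),(305,223),(317,242),(322,266)],5,145,205)
S=un([(321,179),(347,185),(378,183),(405,180),(430,172)],6,295,160)
for n,U in(("top",T),("scene",S)):
    X=np.array([atz(n,u,70)[:2] for u in U]);print(n,X.round(1).tolist())
    f=lambda q:np.hypot(*(X-q[:2]).T)-q[2]
    r=least_squares(f,[487,191,36]);print(r.x,r.fun.round(1))
    for R in (36,37,38): r=least_squares(lambda q:np.hypot(*(X-q[:2]).T)-R,[487,191]);print(R,r.x)
    c=r.x
    a=np.degrees(np.arctan2(*(X-c).T[::-1]));print(a.round(1))
E
```

```text
top [[518.6, 215.7], [525.0, 205.7], [525.8, 194.2], [525.2, 182.7], [520.5, 171.6], [513.0, 162.7], [504.2, 157.1], [493.2, 154.7]]
[488.09499018 192.4524273   38.50529156] [-0.1  0.7 -0.8 -0.1  0.   0.3  0.4 -0.4]
36 [490.91416764 191.27103118]
37 [489.78573354 191.74437829]
38 [488.66135397 192.21539225]
[ 38.1  20.4   3.1 -14.6 -33.  -50.5 -66.1 -83.1]
scene [[491.6, 154.8], [502.4, 156.5], [511.2, 165.0], [518.3, 173.3], [522.7, 184.8]]
[485.28086593 191.57851829  37.85949585] [-0.5  1.2 -0.7 -0.1  0.2]
36 [486.71103598 190.12441314]
37 [485.94059882 190.90798782]
38 [485.1732253  191.68788358]
[-80.1 -63.9 -45.7 -29.  -10.4]
```

drive_tool(
  motion=[
    [[-0.0027,0.02,0],[0,0,0.0075]],
    [[-0.0027,0.02,0],[0,0,0.0075]],
    [[-0.0027,0.02,0],[0,0,0.0075]],
    [[-0.0027,0.02,0],[0,0,0.0075]],
    [[-0.0027,0.02,0],[0,0,0.0075]],
    [[-0.0027,0.02,0],[0,0,0.0075]],
    [[-0.0027,0.02,0],[0,0,0.0075]],
    [[-0.0027,0.02,0],[0,0,0.0075]],
    [[-0.0027,0.02,0],[0,0,0.0075]],
    [[-0.0027,0.02,0],[0,0,0.0075]],
  ],
)

```text
time_s: 6.48
ee_pos: [512.0, 9.5, 151.8]
ee_rot: [-179.9, 0.0, 53.8]
force: [-0.1, 0.3, -0.5]
gripper_width: 23.5
```

drive_tool(
  motion=[
    [[-0.0027,0.02,0],[0,0,0.0075]],
    [[-0.0027,0.02,0],[0,0,0.0075]],
    [[-0.0027,0.02,0],[0,0,0.0075]],
    [[-0.0027,0.02,0],[0,0,0.0075]],
    [[-0.0027,0.02,-0.002],[0,0,0.0075]],
    [[-0.0027,0.02,-0.003],[0,0,0.0075]],
    [[-0.0027,0.02,-0.004],[0,0,0.0075]],
    [[-0.0027,0.02,-0.004],[0,0,0.0075]],
    [[-0.0027,0.015,-0.004],[0,0,0.0075]],
    [[-0.0027,0.007,-0.003],[0,0,0.0075]],
  ],
)

```text
time_s: 7.32
ee_pos: [484.9, 191.9, 131.5]
ee_rot: [-179.9, 0.0, 58.2]
force: [0.5, -0.9, -0.5]
gripper_width: 24.2
```

```bash
python3 snap.py f1 315 135 80
```

```text
7.3667 [484.15 191.94 130.94] [-1.7987e+02  7.0000e-02  5.8270e+01] [ 0.27  0.34 -0.75] [ 0.132 -0.04   0.046] 23.854532184985256
```

View pics/f1.png

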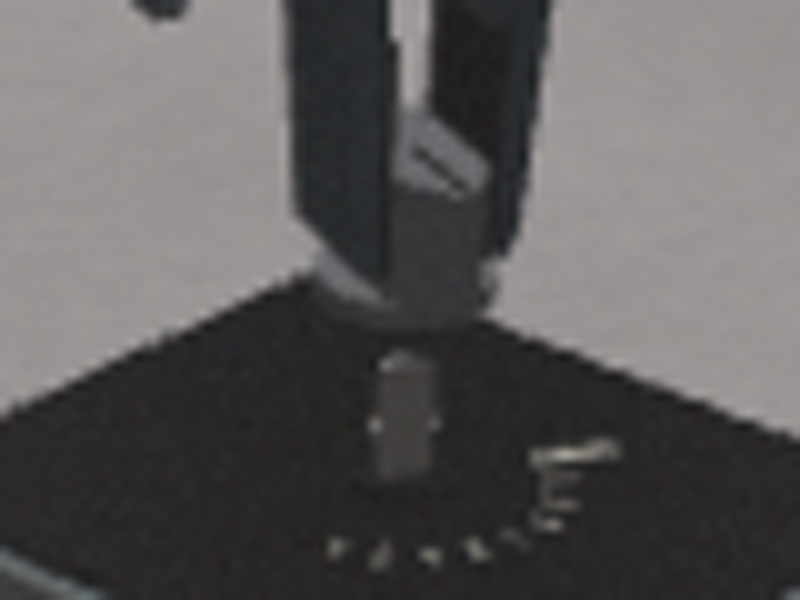

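```bash
python3 - <<'E'
from h import *
u=un([[404.5,326],[405,424],[408,353]],10,315,135)
d=np.array([.577,-.817,0]) # unit az -54.8
a=atz("scene",u[0],119.3); print("foot centre",a-22*d)
for z in(118,121): print(z,atz("scene",u[0],z)-22*d)
b=atz("scene",u[1],85);print("ball",b)
t=atz("scene",u[2],101);print("tip back edge",t, t+7*d)
# knob nose tip top (462,190), back etc
n=un([[463,190],[488,168]],10,315,135)
for z in(153.5,155.3,157): print("nose",z,atz("scene",n[0],z)-30*np.array([np.cos(np.radians(-31.8)),np.sin(np.radians(-31.8)),0]))
E
```

```text
foot centre [481.80741466 194.12726441 119.3       ]
118 [480.37269515 196.50997794 118.        ]
121 [483.68358633 191.01140826 121.        ]
ball [485.64322812 193.279882    85.        ]
tip back edge [482.90178035 197.61335484 101.        ] [486.94078035 191.89435484 101.        ]
nose 153.5 [479.1976855  197.65238056 153.5       ]
nose 155.3 [481.2953794  194.07737278 155.3       ]
nose 157 [483.27653475 190.70097655 157.        ]
```

drive_tool(
  motion=[
    [[0.001,0.0005,0],[0,0,0]],
    [[0.001,0.0005,0],[0,0,0]],
    [[0.0006,0.0002,-0.002],[0,0,0]],
    [[0,0,-0.002],[0,0,0]],
    [[0,0,-0.002],[0,0,0]],
    [[0,0,-0.002],[0,0,0]],
    [[0,0,-0.002],[0,0,0]],
    [[0,0,-0.002],[0,0,0]],
    [[0,0,-0.002],[0,0,0]],
    [[0,0,0],[0,0,0]],
  ],
)

```text
time_s: 8.2
ee_pos: [488.4, 190.9, 117.5]
ee_rot: [-180.0, 0.0, 58.1]
force: [-0.0, -0.6, -1.3]
gripper_width: 23.7
```

```bash
python3 snap.py f2 315 135 80
```

```text
8.25 [488.47 190.96 117.7 ] [-1.7998e+02  2.0000e-02  5.8100e+01] [ 0.3   0.04 -0.89] [ 0.1   -0.163  0.011] 23.78896042747097
```

View pics/f2.png

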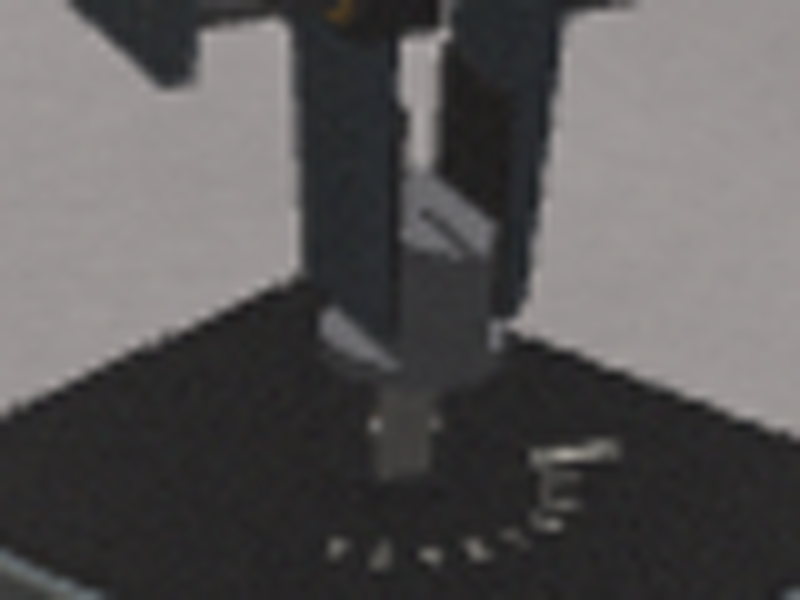

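```bash
python3 - <<'E'
from h import *
u=un([[410.5,386]],10,315,135)
d=np.array([.577,-.817,0])
for z in(105,106,107): print(z,atz("scene",u[0],z)-22*d)
n=un([[464,256]],10,315,135)
for z in(141,142,143): print("nose",z,atz("scene",n[0],z)-30*np.array([np.cos(np.radians(-31.9)),np.sin(np.radians(-31.9)),0]))
E
```

```text
105 [484.40199888 193.80319875 105.        ]
106 [485.46847764 192.02398562 106.        ]
107 [486.5349564  190.24477249 107.        ]
nose 141 [484.14732905 191.36710132 141.        ]
nose 142 [485.27022033 189.44891835 142.        ]
nose 143 [486.39311161 187.53073537 143.        ]
```

drive_tool(
  motion=[
    [[0.0005,0.0007,0],[0,0,0]],
    [[0,0,0],[0,0,0]],
    [[0,0,-0.001],[0,0,0]],
    [[0,0,-0.001],[0,0,0]],
    [[0,0,-0.001],[0,0,0]],
    [[0,0,-0.001],[0,0,0]],
    [[0,0,-0.001],[0,0,0]],
    [[0,0,-0.001],[0,0,0]],
    [[0,0,-0.001],[0,0,0]],
    [[0,0,0],[0,0,0]],
  ],
)

```text
time_s: 9.08
ee_pos: [488.6, 191.6, 110.6]
ee_rot: [-179.9, 0.1, 58.1]
force: [-1.1, -0.7, -0.3]
gripper_width: 23.7
```

No contact so far, so I'll keep descending slowly.

drive_tool(
  motion=[
    [[0,0,-0.0005],[0,0,0]],
    [[0,0,-0.0005],[0,0,0]],
    [[0,0,-0.0005],[0,0,0]],
    [[0,0,-0.0005],[0,0,0]],
    [[0,0,-0.0005],[0,0,0]],
    [[0,0,-0.0005],[0,0,0]],
    [[0,0,0],[0,0,0]],
    [[0,0,0],[0,0,0]],
    [[0,0,0],[0,0,0]],
    [[0,0,0],[0,0,0]],
  ],
)

```text
time_s: 9.92
ee_pos: [488.7, 191.6, 107.8]
ee_rot: [-180.0, 0.0, 58.1]
force: [-4.0, -1.6, -0.2]
gripper_width: 23.9
```

drive_tool(
  motion=[
    [[-0.0006,-0.0002,0],[0,0,0]],
    [[0,0,0],[0,0,0]],
    [[0,0,0],[0,0,0]],
    [[0,0,-0.0005],[0,0,0]],
    [[0,0,-0.0005],[0,0,0]],
    [[0,0,-0.0005],[0,0,0]],
    [[0,0,0],[0,0,0]],
    [[0,0,0],[0,0,0]],
    [[0,0,0],[0,0,0]],
    [[0,0,0],[0,0,0]],
  ],
)

```text
time_s: 10.75
ee_pos: [488.6, 191.5, 106.5]
ee_rot: [180.0, -0.0, 58.1]
force: [-2.5, -1.2, 0.5]
gripper_width: 23.9
```

```bash
python3 snap.py f3 315 135 80
```

```text
10.8 [488.61 191.57 106.54] [ 1.7999e+02 -1.0000e-02  5.8100e+01] [-3.14 -0.64  0.82] [-0.057  0.516  0.009] 23.90513082743844
```

View pics/f3.png

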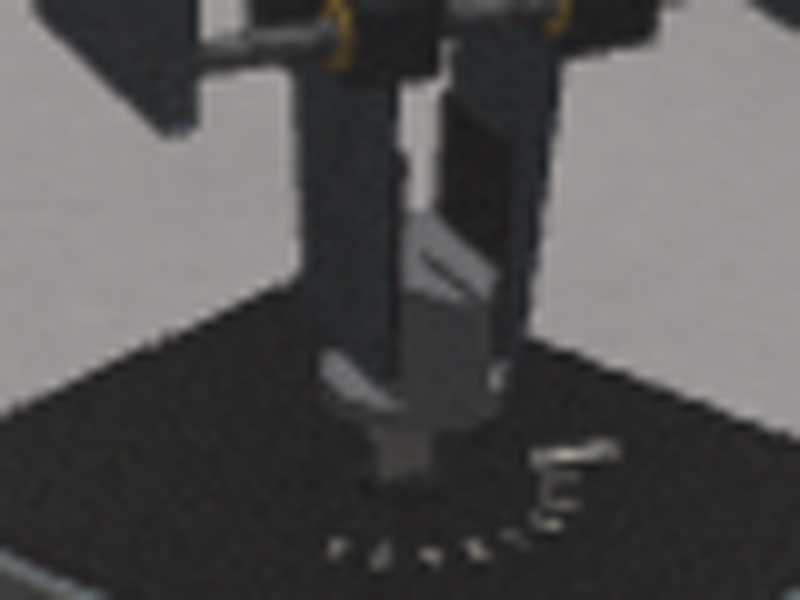

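drive_tool(
  motion=[
    [[-0.0006,-0.0002,0],[0,0,0]],
    [[0,0,0],[0,0,0]],
    [[0,0,-0.0005],[0,0,0]],
    [[0,0,-0.0005],[0,0,0]],
    [[0,0,-0.0005],[0,0,0]],
    [[0,0,0],[0,0,0]],
    [[0,0,0],[0,0,0]],
    [[0,0,0],[0,0,0]],
    [[0,0,0],[0,0,0]],
    [[0,0,0],[0,0,0]],
  ],
)

```text
time_s: 11.63
ee_pos: [488.3, 191.4, 105.1]
ee_rot: [180.0, -0.0, 58.1]
force: [-0.5, -0.5, -1.1]
gripper_width: 23.7
```

drive_tool(
  motion=[
    [[0,0,-0.0005],[0,0,0]],
    [[0,0,-0.0005],[0,0,0]],
    [[0,0,-0.0005],[0,0,0]],
    [[0,0,-0.0005],[0,0,0]],
    [[0,0,0],[0,0,0]],
    [[0,0,0],[0,0,0]],
    [[0,0,0],[0,0,0]],
    [[0,0,0],[0,0,0]],
    [[0,0,0],[0,0,0]],
    [[0,0,0],[0,0,0]],
  ],
)

```text
time_s: 12.47
ee_pos: [488.0, 191.3, 103.0]
ee_rot: [180.0, -0.0, 58.1]
force: [-0.5, 1.0, -0.3]
gripper_width: 23.7
```

drive_tool(
  motion=[
    [[0,0,-0.0005],[0,0,0]],
    [[0,0,-0.0005],[0,0,0]],
    [[0,0,-0.0005],[0,0,0]],
    [[0,0,-0.0005],[0,0,0]],
    [[0,0,-0.0005],[0,0,0]],
    [[0,0,-0.0005],[0,0,0]],
    [[0,0,0],[0,0,0]],
    [[0,0,0],[0,0,0]],
    [[0,0,0],[0,0,0]],
    [[0,0,0],[0,0,0]],
  ],
)

```text
time_s: 13.3
ee_pos: [488.0, 191.4, 100.0]
ee_rot: [180.0, -0.0, 58.1]
force: [1.0, -0.9, -0.5]
gripper_width: 23.6
```

```bash
python3 snap.py f4 315 135 80
```

```text
13.35 [487.97 191.32  99.98] [ 1.80e+02 -1.00e-02  5.81e+01] [-0.81 -0.39 -0.42] [ 0.017 -0.196 -0.043] 23.591996467853686
```

View pics/f4.png

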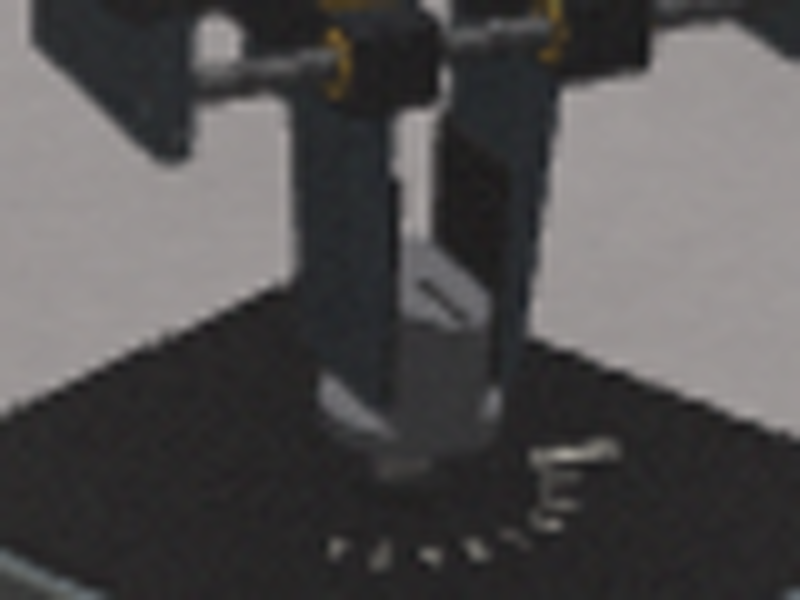

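drive_tool(
  motion=[
    [[0,0,-0.0005],[0,0,0]],
    [[0,0,-0.0005],[0,0,0]],
    [[0,0,-0.0005],[0,0,0]],
    [[0,0,-0.0005],[0,0,0]],
    [[0,0,-0.0005],[0,0,0]],
    [[0,0,-0.0005],[0,0,0]],
    [[0,0,0],[0,0,0]],
    [[0,0,0],[0,0,0]],
    [[0,0,0],[0,0,0]],
    [[0,0,0],[0,0,0]],
  ],
)

```text
time_s: 14.18
ee_pos: [487.7, 191.3, 97.0]
ee_rot: [-180.0, 0.0, 58.1]
force: [-1.9, 0.8, 3.1]
gripper_width: 24.2
```

drive_tool(
  motion=[
    [[0,0,-0.0005],[0,0,0]],
    [[0,0,-0.0005],[0,0,0]],
    [[0,0,-0.0005],[0,0,0]],
    [[0,0,-0.0005],[0,0,0]],
    [[0,0,-0.0005],[0,0,0]],
    [[0,0,-0.0005],[0,0,0]],
    [[0,0,0],[0,0,0]],
    [[0,0,0],[0,0,0]],
    [[0,0,0],[0,0,0]],
    [[0,0,0],[0,0,0]],
  ],
  force=50,
)

```text
time_s: 15.02
ee_pos: [487.6, 191.2, 93.6]
ee_rot: [-180.0, 0.0, 58.1]
force: [-1.4, 0.5, -2.5]
gripper_width: 23.5
```

```bash
python3 snap.py f5 315 135 80
```

```text
15.0667 [487.64 191.26  93.59] [-1.7997e+02  3.0000e-02  5.8100e+01] [-1.25  0.38 -1.57] [ 0.145  0.259 -0.012] 23.810243139352142
```

View pics/f5.png

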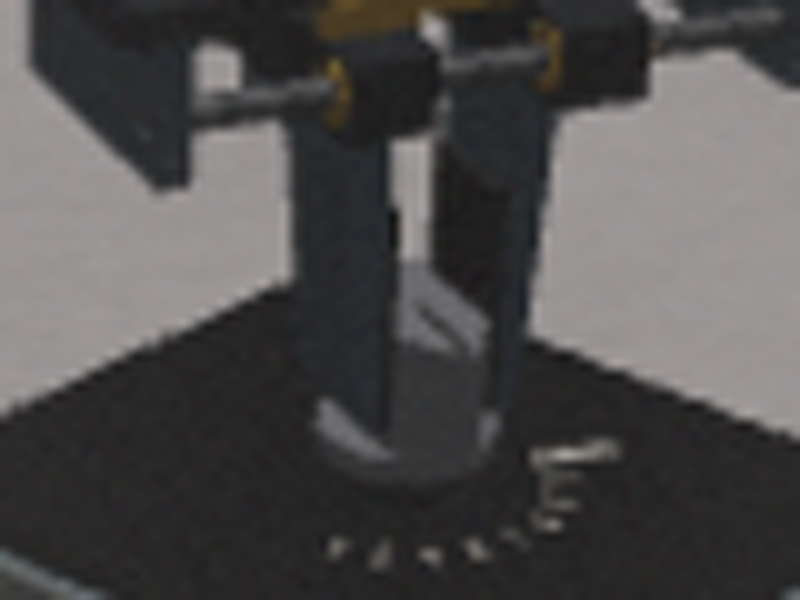

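drive_tool(
  motion=[
    [[0,0,-0.0005],[0,0,0]],
    [[0,0,-0.0005],[0,0,0]],
    [[0,0,-0.0005],[0,0,0]],
    [[0,0,-0.0005],[0,0,0]],
    [[0,0,-0.0005],[0,0,0]],
    [[0,0,-0.0005],[0,0,0]],
    [[0,0,0],[0,0,0]],
    [[0,0,0],[0,0,0]],
    [[0,0,0],[0,0,0]],
    [[0,0,0],[0,0,0]],
  ],
)

```text
time_s: 15.9
ee_pos: [488.0, 191.3, 90.9]
ee_rot: [180.0, -0.0, 58.1]
force: [-1.9, -0.4, 0.4]
gripper_width: 24.1
```

drive_tool(
  motion=[
    [[0,0,-0.0005],[0,0,0]],
    [[0,0,-0.0005],[0,0,0]],
    [[0,0,-0.0005],[0,0,0]],
    [[0,0,-0.0005],[0,0,0]],
    [[0,0,-0.0005],[0,0,0]],
    [[0,0,-0.0005],[0,0,0]],
    [[0,0,0],[0,0,0]],
    [[0,0,0],[0,0,0]],
    [[0,0,0],[0,0,0]],
    [[0,0,0],[0,0,0]],
  ],
)

```text
time_s: 16.73
ee_pos: [487.9, 191.1, 87.2]
ee_rot: [-180.0, 0.0, 58.1]
force: [0.6, -1.4, -9.4]
gripper_width: 24.0
```

```bash
python3 snap.py f6 315 135 80
```

```text
16.7833 [487.9  191.12  87.23] [-1.7999e+02  4.0000e-02  5.8100e+01] [ 1.3  -0.98 -9.96] [-0.131 -0.454  0.013] 23.803988014573378
```

View pics/f6.png

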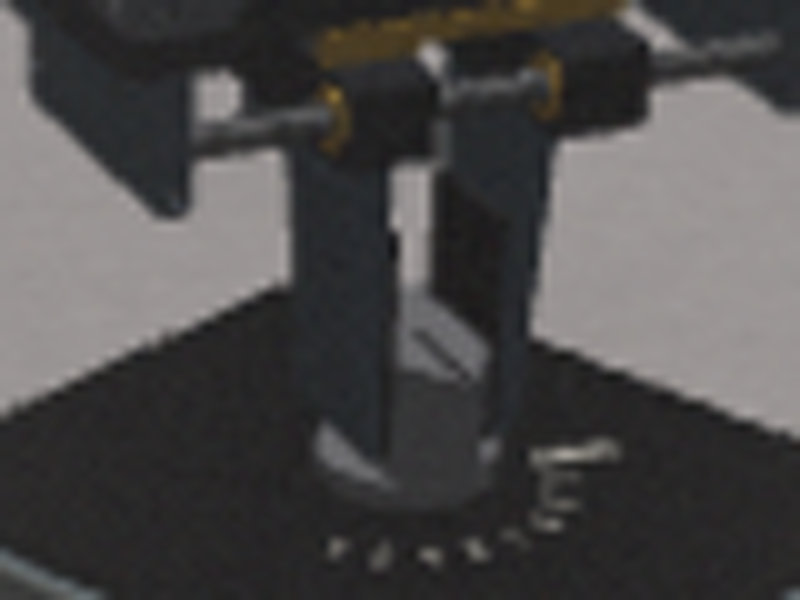

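drive_tool(
  motion=[
    [[0,0,-0.0005],[0,0,0]],
    [[0,0,-0.0005],[0,0,0]],
    [[0,0,-0.0005],[0,0,0]],
    [[0,0,-0.0005],[0,0,0]],
    [[0,0,0],[0,0,0]],
    [[0,0,0],[0,0,0]],
    [[0,0,0],[0,0,0]],
    [[0,0,0],[0,0,0]],
    [[0,0,0],[0,0,0]],
    [[0,0,0],[0,0,0]],
  ],
)

```text
time_s: 17.62
ee_pos: [487.9, 191.4, 86.1]
ee_rot: [-180.0, -0.0, 58.1]
force: [-0.3, -0.8, -3.1]
gripper_width: 24.1
```

drive_tool(
  motion=[
    [[0,0,-0.0005],[0,0,0]],
    [[0,0,-0.0005],[0,0,0]],
    [[0,0,-0.0005],[0,0,0]],
    [[0,0,-0.0005],[0,0,0]],
    [[0,0,0],[0,0,0]],
    [[0,0,0],[0,0,0]],
    [[0,0,0],[0,0,0]],
    [[0,0,0],[0,0,0]],
    [[0,0,0],[0,0,0]],
    [[0,0,0],[0,0,0]],
  ],
)

```text
time_s: 18.45
ee_pos: [488.4, 191.6, 84.5]
ee_rot: [180.0, -0.1, 58.1]
force: [-1.3, -0.1, 5.5]
gripper_width: 23.7
```

drive_tool(
  motion=[
    [[0,0,-0.0005],[0,0,0]],
    [[0,0,-0.0005],[0,0,0]],
    [[0,0,-0.0005],[0,0,0]],
    [[0,0,-0.0005],[0,0,0]],
    [[0,0,0],[0,0,0]],
    [[0,0,0],[0,0,0]],
    [[0,0,0],[0,0,0]],
    [[0,0,0],[0,0,0]],
    [[0,0,0],[0,0,0]],
    [[0,0,0],[0,0,0]],
  ],
)

```text
time_s: 19.28
ee_pos: [488.4, 191.6, 83.4]
ee_rot: [179.9, -0.1, 58.1]
force: [-2.9, -1.6, 11.5]
gripper_width: 23.5
```

```bash
python3 snap.py f7 315 135 80
```

```text
19.3333 [488.39 191.61  83.4 ] [ 1.7995e+02 -9.0000e-02  5.8100e+01] [-3.51  0.15 12.04] [-0.081  0.516 -0.018] 23.971348282409828
```

View pics/f7.png

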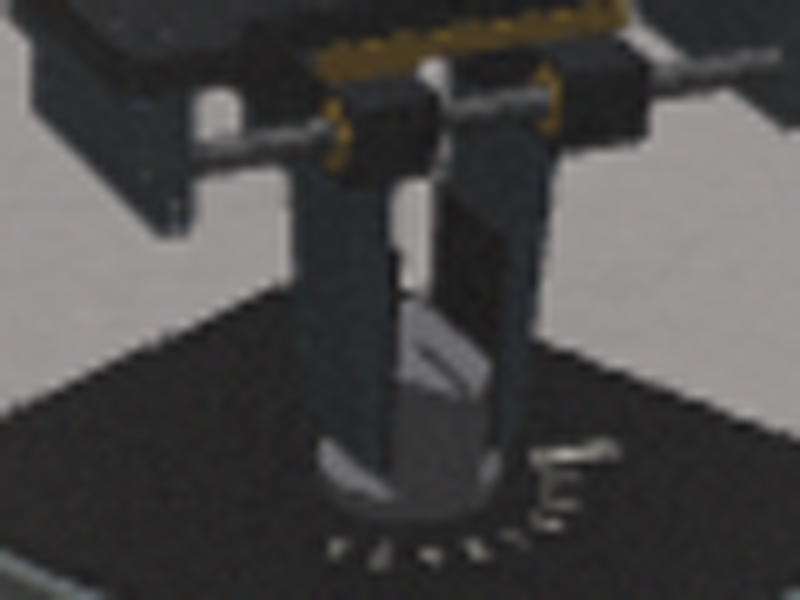

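drive_tool(
  motion=[
    [[0,0,-0.0005],[0,0,0]],
    [[0,0,-0.0005],[0,0,0]],
    [[0,0,-0.0005],[0,0,0]],
    [[0,0,-0.0005],[0,0,0]],
    [[0,0,-0.0005],[0,0,0]],
    [[0,0,0],[0,0,0]],
    [[0,0,0],[0,0,0]],
    [[0,0,0],[0,0,0]],
    [[0,0,0],[0,0,0]],
    [[0,0,0],[0,0,0]],
  ],
)

```text
time_s: 20.17
ee_pos: [488.5, 191.6, 83.0]
ee_rot: [179.9, -0.1, 58.1]
force: [-6.9, -2.1, 24.6]
gripper_width: 23.7
```

drive_tool(
  motion=[
    [[0,0,0.0015],[0,0,0]],
    [[0,0,0.0015],[0,0,0]],
    [[0,0,0],[0,0,0.04]],
    [[0,0,0],[0,0,0.04]],
    [[0,0,0],[0,0,0.04]],
    [[0,0,0],[0,0,0.04]],
    [[0,0,0],[0,0,0.04]],
    [[0,0,0],[0,0,0.04]],
    [[0,0,0],[0,0,0.04]],
    [[0,0,0],[0,0,0.04]],
  ],
)

```text
time_s: 21.0
ee_pos: [488.2, 191.7, 83.7]
ee_rot: [180.0, -0.1, 76.5]
force: [-3.1, -0.5, 10.7]
gripper_width: 23.4
```

```bash
python3 snap.py g1 315 135 80
```

```text
21.05 [488.16 191.74  83.75] [ 1.7996e+02 -8.0000e-02  7.6610e+01] [-3.3  -0.2  11.21] [ 0.053  0.481 -0.01 ] 23.817471520860423
```

View pics/g1.png

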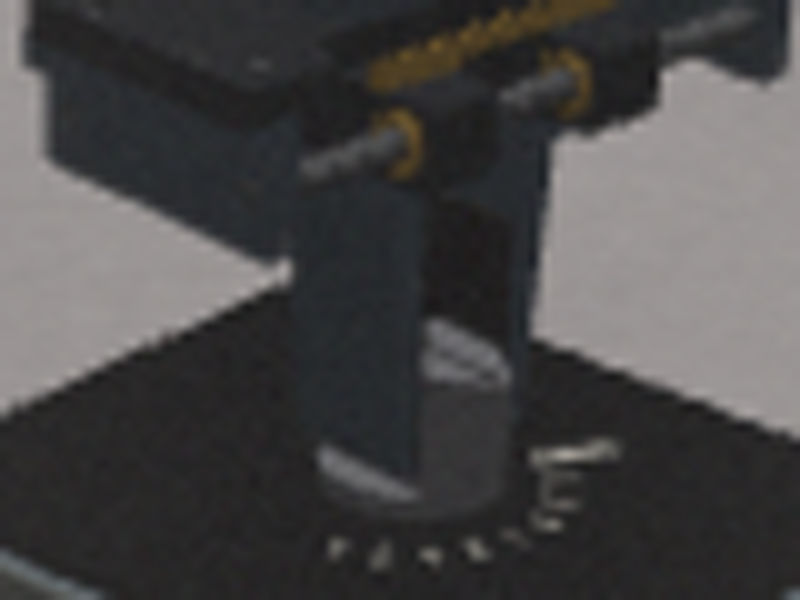

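drive_tool(
  motion=[
    [[0,0,0.001],[0,0,0.07]],
    [[0,0,0],[0,0,0.07]],
    [[0,0,0],[0,0,0.07]],
    [[0,0,0],[0,0,0.07]],
    [[0,0,0],[0,0,0.07]],
    [[0,0,0],[0,0,0.07]],
    [[0,0,0],[0,0,0.07]],
    [[0,0,0],[0,0,0.07]],
    [[0,0,0],[0,0,0.07]],
    [[0,0,0],[0,0,0.07]],
  ],
)

```text
time_s: 21.88
ee_pos: [487.6, 191.7, 84.2]
ee_rot: [-180.0, -0.1, 116.7]
force: [-3.9, 0.7, 8.0]
gripper_width: 23.5
```

```bash
python3 snap.py g2 315 135 80
```

```text
21.9333 [487.55 191.67  84.16] [-1.7999e+02 -6.0000e-02  1.1686e+02] [-2.75  0.11  9.73] [ 0.206  0.627 -0.05 ] 23.589623743645276
```

View pics/g2.png

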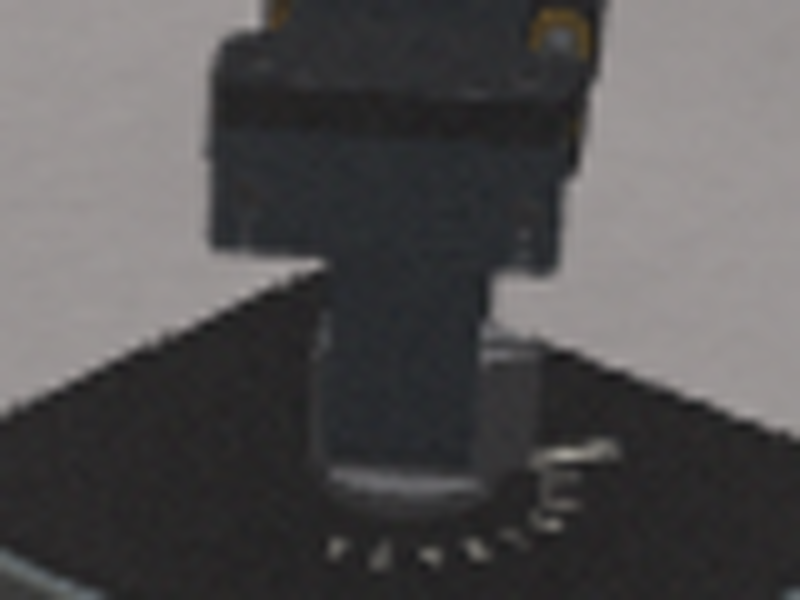

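drive_tool(
  motion=[
    [[-0.0003,0,0.0005],[0,0,0.0625]],
    [[-0.0003,0,0],[0,0,0.0625]],
    [[0,0,0],[0,0,0.0625]],
    [[0,0,0],[0,0,0.0625]],
    [[0,0,0],[0,0,0.0625]],
    [[0,0,0],[0,0,0.0625]],
    [[0,0,0],[0,0,0.0625]],
    [[0,0,0],[0,0,0.0625]],
    [[0,0,0],[0,0,0]],
    [[0,0,0],[0,0,0]],
  ],
)

```text
time_s: 22.77
ee_pos: [487.2, 191.4, 84.3]
ee_rot: [180.0, -0.0, 145.2]
force: [-3.3, -0.4, 5.4]
gripper_width: 23.8
```

```bash
python3 snap.py g3 315 135 80
```

```text
22.8167 [487.21 191.36  84.34] [ 1.8000e+02 -2.0000e-02  1.4519e+02] [-2.12 -0.37  5.41] [0.145 0.374 0.045] 23.55579570072372
```

View pics/g3.png

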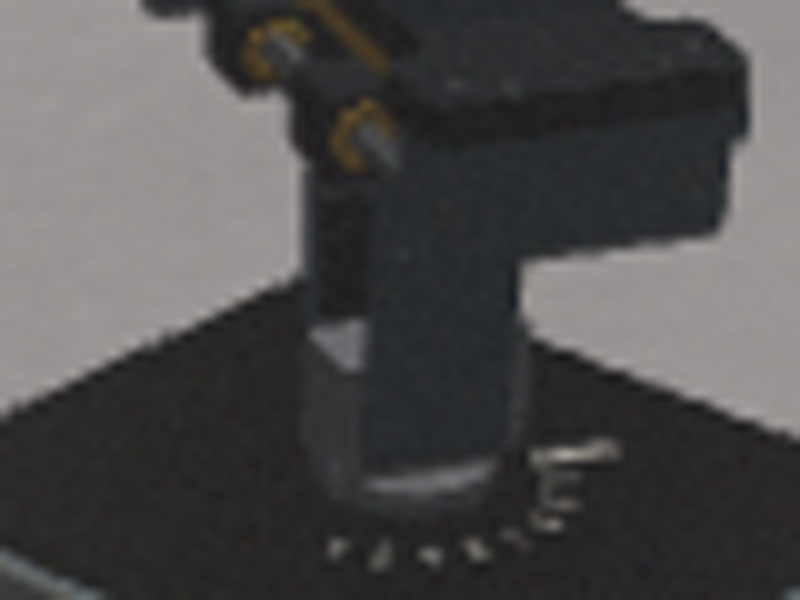

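drive_tool(
  motion=[
    [[0,0,0],[0,0,0]],
    [[0,0,0],[0,0,0]],
    [[0,0,0],[0,0,0]],
    [[0,0,0],[0,0,0]],
    [[0,0,0],[0,0,0]],
    [[0,0,0],[0,0,0]],
    [[0,0,0.01],[0,0,0]],
    [[0,0,0.02],[0,0,0]],
    [[0,0,0.02],[0,0,0]],
    [[0,0,0.02],[0,0,0]],
  ],
  claw=0.5,
)

```text
time_s: 23.65
ee_pos: [487.4, 191.3, 155.4]
ee_rot: [180.0, -0.0, 145.2]
force: [1.8, -0.5, -1.6]
gripper_width: 45.2
```

drive_tool(
  motion=[
    [[0,-0.02,0.01],[0,0,0]],
    [[0,-0.03,0],[0,0,0]],
    [[0,-0.03,0],[0,0,0]],
    [[0,-0.03,0],[0,0,0]],
    [[0,-0.03,0],[0,0,0]],
    [[0,-0.03,0],[0,0,0]],
    [[0,-0.03,0],[0,0,0]],
    [[0,-0.03,0],[0,0,0]],
    [[0,0,0],[0,0,0]],
    [[0,0,0],[0,0,0]],
  ],
)

```text
time_s: 24.48
ee_pos: [488.1, -24.3, 164.1]
ee_rot: [-178.9, 0.8, 143.9]
force: [-0.5, 0.4, 0.4]
gripper_width: 45.5
```

```bash
python3 - <<'E'
from h import *
f={}
for n in("scene","top"):
    f[n]=np.mean([env.grab_frame(n).astype(float) for _ in range(4)],0)[:,:,::-1];np.save(n+"_r.npy",f[n])
def c(im,x,y,w,h,k,g):
    a=im[y:y+h,x:x+w]; a=255*np.clip(a/110,0,1)**g
    return cv2.resize(a.astype(np.uint8),None,fx=k,fy=k,interpolation=cv2.INTER_CUBIC)
cv2.imwrite("pics/r1.png",np.hstack([c(f["top"],170,235,40,50,10,.6),c(f["scene"],340,150,40,50,10,.6)]))
cv2.imwrite("pics/r0.png",f["scene"].astype(np.uint8))
E
```

```text
(no output)
```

View pics/r1.png

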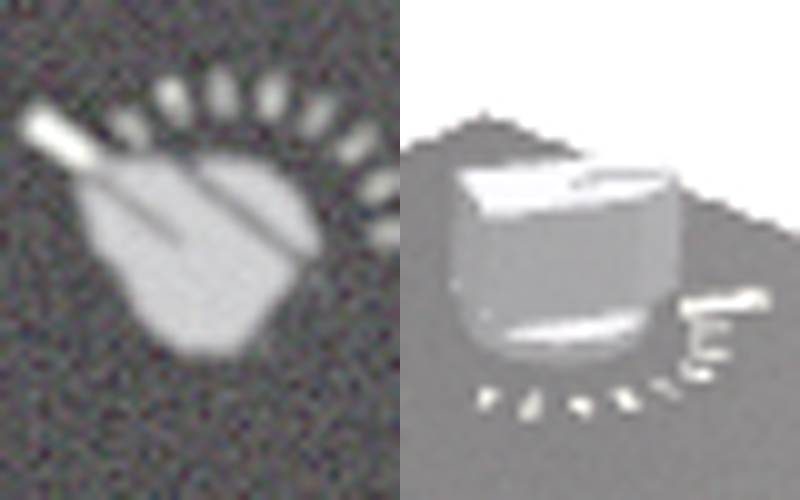

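View pics/r0.png

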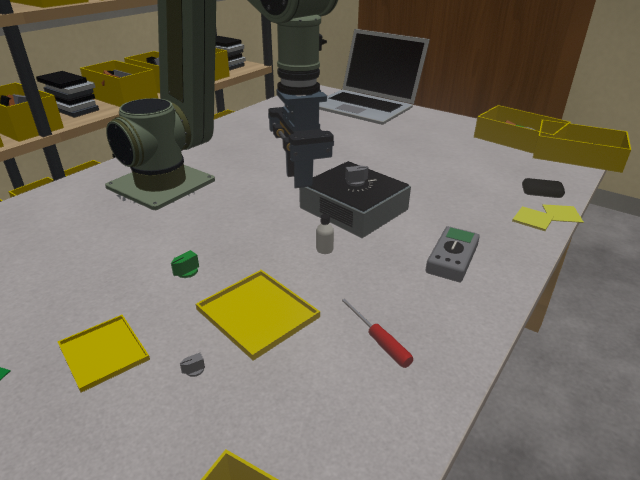

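```bash
python3 - <<'E'
from h import *
m=np.array([[-22,12,36],[-22,-12,36],[30,0,36],[16,-12,36]],float)
s=un([[457,173],[487,217],[678,180],[642,197]],10,340,150)-[40,0]
t=un([[77,175],[303,268]],10,170,235)
for o in ([("scene",m,s)],[("scene",m[:3],s[:3]),("top",m[[2,1]],t)]):
    q,r=fit(o,[488,192,73,.96]);print(q,np.degrees(q[3]),r.round(1))
# angle of pointer line on top (z=109) and mark (z=70), top cam
def ang(a,b,z): d=atz("top",b,z)-atz("top",a,z);return np.degrees(np.arctan2(d[1],d[0]))
g=lambda *p:un(p,10,170,235)
a=g((180,242),(90,178));print("line",ang(*a,109)); a=g((305,262),(190,165));print("edge",ang(*a,109))
a=g((97,158),(32,112));print("mark",ang(*a,70))
G=np.load("top_r.npy").mean(2)
k=cv2.resize(G[240:255,170:183],None,fx=10,fy=10,interpolation=cv2.INTER_CUBIC)
ys,xs=np.where(k>95)
# exclude knob region by component
n,l,stt,ce=cv2.connectedComponentsWithStats((k>85).astype(np.uint8));print(stt,ce)
# small marks regular spacing & centre estimate
print("mark mid from fit centre")
for z,c in((70,(488.0,191.5)),):
  for u in (g((97,158))[0],g((32,112))[0],g((65,135))[0]):
    p=atz("top",u,z)[:2]-c;print(np.degrees(np.arctan2(p[1],p[0])),np.hypot(*p))
E
```

```text
[473.30646287 214.36460668  60.19578142   0.85991238] 49.26935015165521 [ 0.1  0.1 -0.1 -0.   0.2 -0.6 -0.2  0.4]
[486.39676678 192.78766838  71.91050435   0.9203034 ] 52.72950072301393 [-0.2  0.4  0.3  0.3  0.2 -0.8  0.5 -0.  -0.3  0.3]
line 54.54467612842655
edge 49.88180082456888
mark 54.65577272143787
[[    0     0   130   150 18155]
 [   32    66    60    49  1345]] [[64.75059212 73.34299091]
 [61.11747212 90.11747212]]
mark mid from fit centre
54.12769935930495 39.27059262702652
54.29740935644025 57.86750968333259
54.15034886621624 48.46974571058133
```

```bash
cat > sil.py <<'E'
from h import *
from scipy.optimize import minimize
K=8
th=np.linspace(0,2*np.pi,40,endpoint=False)
foot=np.array([[22*np.cos(a),22*np.sin(a),z] for a in th for z in(0,6)])
bar=np.array([[x,y,z] for x,y in((-22,12),(-22,-12),(16,-12),(30,0),(16,12)) for z in(6,36)],float)
def mask(n,q,x,y,w,h):
    m=np.zeros((h*K,w*K),np.uint8)
    for M in(foot,bar):
        p=(proj(n,M@rz(q[3]).T+q[:3])-[x,y]+.5)*K-.5
        cv2.fillConvexPoly(m,cv2.convexHull((p*16).round().astype(np.int32)),255,shift=4)
    return cv2.resize(cv2.GaussianBlur(m,(0,0),.6*K),(w,h),interpolation=cv2.INTER_AREA)/255.
def run(suffix="_r"):
    B={"top":(168,232,45,48),"scene":(335,155,45,45)}
    for cams in(("top",),("scene",),("top","scene")):
        obs={}
        for n in cams:
            x,y,w,h=B[n];R=np.load(n+suffix+".npy").mean(2);A=np.load(n+"_avg.npy").mean(2)
            obs[n]=(np.clip((R-A)[y:y+h,x:x+w],-40,200),R[y:y+h,x:x+w])
        def cost(v):
            e=0
            for i,n in enumerate(cams):
                mk=mask(n,np.r_[v[2*i]+488,v[2*i+1]+191.5,73,v[-1]/20],*B[n]);D=obs[n][0]
                D=np.clip(np.abs(D),0,35 if n=="scene" else 60)
                a=(mk*D).sum()/(mk*mk).sum();e+=((D-a*mk)**2).mean()/D.var()
            return e
        best=min((minimize(cost,np.r_[np.zeros(2*len(cams)),y0*20],method="Nelder-Mead",options=dict(xatol=.01,fatol=1e-5,initial_simplex=None)) for y0 in(.85,.95,1.05)),key=lambda r:r.fun)
        print(cams,best.x[:-1].round(2),"yaw",np.degrees(best.x[-1]/20).round(2),"cost",round(best.fun,3))
E
python3 - <<'E'
from sil import *
run()
A=np.load("top_avg.npy").mean(2);Sx=np.load("scene_avg.npy").mean(2)
for n,im,(x,y,w,h),thr in(("top",A,(170,242,14,14),60),("scene",Sx,(365,175,14,9),80)):
    k=cv2.GaussianBlur(cv2.resize(im[y:y+h,x:x+w],None,fx=10,fy=10,interpolation=cv2.INTER_CUBIC),(0,0),4)
    N,l,st,ce=cv2.connectedComponentsWithStats((k>thr).astype(np.uint8));i=1+np.argmax(st[1:,4])
    ys,xs=np.where(l==i);print(n,st[i]);P_=np.array([atz(n,u,70)[:2] for u in un(np.c_[xs,ys][::5],10,x,y)])
    c=P_.mean(0);v=np.linalg.svd(P_-c)[2][0] if 0 else np.linalg.eigh(np.cov(P_.T))[1][:,1]
    print(n,"mark centroid",c,"axis",np.degrees(np.arctan2(*v[::-1]))%180)
E
```

```text
('top',) [-0. -0.] yaw 60.44 cost 0.202
('scene',) [-0. -0.] yaw 52.54 cost 0.428
('top', 'scene') [-0.  0. -0. -0.] yaw 56.44 cost 0.641
top [  28   42   88   69 2745]
top mark centroid [513.7250723  229.36440378] axis 55.324366604899765
scene [  33   41   81   24 1221]
scene mark centroid [511.02376527 230.19425242] axis 56.246267660821744
```

```bash
sed -i 's/np.r_\[np.zeros(2\*len(cams)),y0\*20\],method="Nelder-Mead",options=dict(xatol=.01,fatol=1e-5,initial_simplex=None)/np.r_[np.full(2*len(cams),.5),y0*20],method="Nelder-Mead",options=dict(xatol=.02,fatol=1e-5,maxiter=900,initial_simplex=np.r_[np.full(2*len(cams),.5),y0*20]+np.vstack([np.zeros(2*len(cams)+1),2*np.eye(2*len(cams)+1)]))/' sil.py
python3 -c "
from sil import *
run()"
```

```text
('top',) [1.08 3.38] yaw 54.05 cost 0.146
('scene',) [-2.46  4.55] yaw 50.67 cost 0.369
('top', 'scene') [ 1.    3.55 -2.29  4.5 ] yaw 51.88 cost 0.516
```

```bash
python3 - <<'E'
from sil import *
R={n:np.load(n+"_r.npy") for n in("top","scene")}
rows=[]
for yaw in(51,55):
    o=[]
    for n,(x,y,w,h),off in(("top",(170,238,36,34),(489,194.5)),("scene",(340,160,36,34),(485.5,195.5))):
        k=11;im=R[n][y:y+h,x:x+w];im=cv2.resize((255*np.clip(im/110,0,1)**.6).astype(np.uint8),None,fx=k,fy=k,interpolation=cv2.INTER_CUBIC)
        T=bar[1::2]@rz(np.radians(yaw)).T+np.r_[off,73]
        p=(proj(n,T)-[x,y]+.5)*k-.5
        cv2.polylines(im,[p.round().astype(np.int32)],True,(0,0,255),1)
        L=np.array([[5,0,36],[28,0,36]])@rz(np.radians(yaw)).T+np.r_[off,73];p=(proj(n,L)-[x,y]+.5)*k-.5
        cv2.line(im,*[tuple(map(int,a)) for a in p.round()],(0,255,0),1)
        o.append(im)
    rows.append(np.hstack(o))
cv2.imwrite("pics/ov.png",cv2.resize(np.vstack(rows),(794,600*1)))
E
```

```text
(no output)
```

View pics/ov.png

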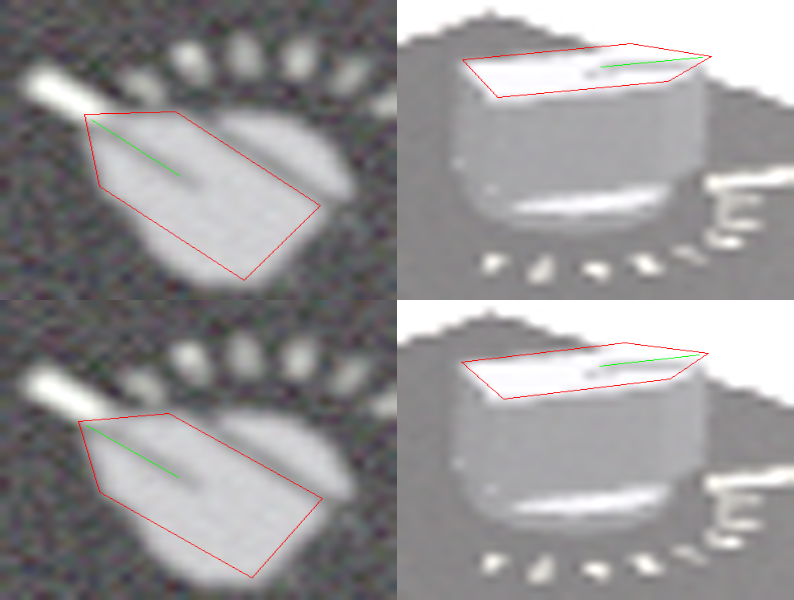

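```bash
python3 - <<'E'
from h import *
# take more frames for noise
T=np.mean([env.grab_frame("top").astype(float) for _ in range(10)],0);T=(T*10+np.load("top_r.npy")[:,:,::-1]*4)/14
np.save("top_r2.npy",T[:,:,::-1]);G=T.mean(2);np.set_printoptions(linewidth=200)
print(G[244:272,174:204].round().astype(int))
E
```

```text
[[ 20  15  17  17  18  14  19  17  19  15  18  32  70  79  47  20  26  52  57  39  19  29  58  67  42  19  20  30  33  28]
 [ 38  27  16  18  15  17  16  24  24  22  18  24  50  63  50  26  22  44  54  39  22  28  60  66  36  17  26  43  47  34]
 [ 77  55  29  18  15  16  21  38  47  41  23  15  30  44  45  27  19  31  39  30  19  26  42  47  27  22  38  54  50  28]
 [109  92  65  39  19  16  21  43  60  58  38  20  20  29  35  21  17  19  19  20  16  19  24  24  20  24  41  50  37  19]
 [107 113 101  77  48  24  16  28  46  56  45  25  20  17  22  18  20  19  18  18  20  19  13  18  21  20  32  35  24  20]
 [ 73  98 112 109  84  52  25  19  26  42  40  26  17  14  18  20  22  20  19  19  18  15  20  15  20  17  19  19  20  30]
 [ 33  58  87 107 101  74  49  37  37  41  42  39  33  26  20  30  37  39  37  33  29  24  23  17  16  19  19  18  23  32]
 [ 16  26  48  71  83  76  64  62  63  63  64  64  59  46  36  40  56  63  62  59  58  50  42  27  18  19  18  22  19  23]
 [ 16  18  19  38  52  57  59  68  75  78  79  76  77  70  54  47  57  69  77  79  77  74  63  47  30  21  19  16  1
[... 1644 characters left out ...]
 36  58  74  79  79  78  79  78  79  78  78  79  68  45  26  16  19  18  15  19  19]
 [ 18  19  17  21  19  17  20  17  19  23  41  59  73  80  78  81  78  79  80  78  71  53  32  20  19  22  17  20  20  18]
 [ 18  18  18  18  18  19  17  19  16  18  24  38  55  70  78  79  79  79  79  74  59  39  30  22  18  18  18  19  19  19]
 [ 20  17  17  17  18  20  19  15  19  17  17  20  32  51  63  65  65  67  66  59  41  32  32  23  17  18  17  18  17  18]
 [ 19  20  20  18  19  20  19  18  18  18  20  14  18  24  33  37  37  41  45  37  27  25  27  22  18  20  18  21  19  17]
 [ 16  17  17  16  15  20  19  17  18  19  17  16  18  17  21  19  19  20  21  21  20  19  20  19  18  19  19  18  18  15]]
```

```bash
python3 - <<'E'
from h import *
G=np.load("top_r2.npy").mean(2);A=np.load("top_avg.npy").mean(2)
def ridge(im,x0,x1,guess,sgn,half,z):
    # per column weighted centroid about guessed line (row=guess(col))
    pts=[]
    for c in range(x0,x1+1):
        r0=guess(c);rs=np.arange(int(np.floor(r0-half)),int(np.ceil(r0+half))+1)
        v=sgn*im[rs,c];w=np.clip(v-v.min()-.25*(v.max()-v.min()),0,None);pts.append((c,(w*rs).sum()/w.sum()))
    pts=np.array(pts);s,b=np.polyfit(pts[:,0],pts[:,1],1);print("resid",(pts[:,1]-s*pts[:,0]-b).round(2))
    d=atz("top",(x0,s*x0+b),z)-atz("top",(x1,s*x1+b),z);return np.degrees(np.arctan2(d[1],d[0]))
L=lambda c0,r0,s:(lambda c:244+r0+s*(c-174-c0))
print("line",ridge(G,180,185,L(6,8.7,.77),-1,2,109))
print("side",ridge(G,190,197,L(16,9.2,.75),-1,2,103))
print("mark",ridge(G,174,178,L(0,3.4,.66),1,3,70), ridge(A,174,180,L(0,3.4,.66),1,3,70))
# silhouette edges: half-level crossing of left flank of bar (lower-left side), rear edge
pts=[]
for r in range(256,262):pass
E
```

```text
resid [-0.33 -0.11  0.53  0.26 -0.05 -0.31]
line 44.14034799554249
resid [-0.13 -0.14  0.21  0.16  0.   -0.01  0.08 -0.17]
side 50.21789378524582
resid [ 0.13 -0.05 -0.1  -0.19  0.21]
resid [-0.02 -0.04 -0.01  0.03  0.07  0.09 -0.13]
mark 52.42367842041196 56.5435730676578
```

```bash
cat > ren.py <<'E'
from h import *
K=8
th=np.linspace(0,2*np.pi,60,endpoint=False);C=np.c_[22*np.cos(th),22*np.sin(th),0*th]
pl=np.array([(-22,12),(-22,-12),(16,-12),(30,0),(16,12)],float)
up=lambda z:np.c_[pl,np.full(5,z)]
def layers(n,q,box,zz):
    x,y,w,h=box;lab=np.zeros((h*K,w*K),np.uint8)
    def pr(M): return (((proj(n,M@rz(q[2]).T+np.r_[q[:2],zz])-[x,y]+.5)*K-.5)*16).round().astype(np.int32)
    def fp(M,v): cv2.fillConvexPoly(lab,cv2.convexHull(pr(M)),v,shift=4)
    fp(np.vstack([C,C+[0,0,6]]),1); fp(C+[0,0,6],2)
    cam=P[n]["pose"][:3,3]; R=rz(q[2])
    b,t=up(6.),up(36.)
    for i in range(5):
        j=(i+1)%5;e=pl[j]-pl[i];nr=R@np.array([-e[1],e[0],0]);
        if nr@(R@np.r_[pl.mean(0)-pl[i],0])>0: nr=-nr
        if nr@(cam-(R@b[i]+np.r_[q[:2],zz]))>0: fp(np.array([b[i],b[j],t[i],t[j]]),3+i)
    fp(t,8)
    L=np.array([[8,.8,36],[8,-.8,36],[29,-.8,36],[29,.8,36]],float);fp(L,9)
    return lab
def model(n,q,box,bg,obs,zz):
    lab=layers(n,q,box,zz);h,w=bg.shape;cols=[]
    for v in range(0,10):
        m=(lab==v).astype(np.float32)
        if m.sum()<20: continue
        m=cv2.resize(cv2.GaussianBlur(m,(0,0),.5*K),(w,h),interpolation=cv2.INTER_AREA);cols.append((m*bg if v==0 else m).ravel())
    Aa=np.array(cols).T;c=np.linalg.lstsq(Aa,obs.ravel(),rcond=None)[0];return (Aa@c).reshape(h,w)
B={"top":(168,234,42,44),"scene":(338,150,40,48)}
def fitn(n,R,A,zz=73.,x0=(488,193)):
    x,y,w,h=B[n];o=R[y:y+h,x:x+w];bg=A[y:y+h,x:x+w]
    if n=="scene": bg=cv2.GaussianBlur(bg,(0,0),.3)
    f=lambda v:((model(n,np.r_[x0[0]+v[0],x0[1]+v[1],v[2]/20],B[n],bg,o,zz)-o)**2).mean()
    from scipy.optimize import minimize
    out=[]
    for y0 in(.85,.93,1.02):
        i=np.array([0,0,y0*20]);r=minimize(f,i,method="Nelder-Mead",options=dict(xatol=.01,fatol=1e-4,maxiter=500,initial_simplex=i+np.array([[0,0,0],[3,0,0],[0,3,0],[0,0,1.5]])));out.append(r)
    r=min(out,key=lambda r:r.fun);print(n,"z",zz,(r.x[:2]+x0).round(2),"yaw",np.degrees(r.x[2]/20).round(2),"mse",round(r.fun,2),[round(float(np.degrees(k.x[2]/20)),1) for k in out]);return r
E
python3 - <<'E'
from ren import *
A={n:np.load(n+"_avg.npy").mean(2) for n in B}
fitn("top",np.load("top_r2.npy").mean(2),A["top"])
for z in(70,73,76):fitn("scene",np.load("scene_r.npy").mean(2),A["scene"],z)
E
```

```text
top z 73.0 [488.07 193.19] yaw 52.16 mse 14.47 [51.9, 52.2, 52.4]
scene z 70 [483.35 198.23] yaw 51.33 mse 7.06 [51.5, 51.3, 51.9]
scene z 73 [486.52 192.97] yaw 51.59 mse 7.0 [52.3, 51.6, 51.9]
scene z 76 [489.74 187.53] yaw 51.6 mse 7.16 [51.8, 51.6, 51.5]
```

drive_tool(
  motion=[
    [[0,0.02,0],[0,0,-0.028]],
    [[0,0.03,0],[0,0,-0.028]],
    [[0,0.03,0],[0,0,0]],
    [[0,0.03,0],[0,0,0]],
    [[0,0.03,0],[0,0,0]],
    [[0,0.03,0],[0,0,0]],
    [[0,0.03,0],[0,0,0]],
    [[0,0.03,0],[0,0,0]],
    [[0,0,0],[0,0,0]],
    [[0,0,0],[0,0,0]],
  ],
)

```text
time_s: 26.22
ee_pos: [487.9, 207.0, 163.3]
ee_rot: [-178.8, 0.8, 141.0]
force: [-0.4, -0.4, -0.1]
gripper_width: 46.0
```

drive_tool(
  motion=[
    [[0,0,-0.01],[0,0,0]],
    [[0,0,-0.01],[0,0,0]],
    [[0,0,-0.01],[0,0,0]],
    [[0,0,-0.01],[0,0,0]],
    [[0,0,-0.01],[0,0,0]],
    [[0,0,-0.01],[0,0,0]],
    [[0,0,-0.008],[0,0,0]],
    [[0,0,-0.006],[0,0,0]],
    [[0,0,-0.004],[0,0,0]],
    [[0,0,0],[0,0,0]],
  ],
)

```text
time_s: 27.05
ee_pos: [487.6, 205.8, 84.6]
ee_rot: [-178.8, 0.7, 140.8]
force: [0.1, -0.3, -0.4]
gripper_width: 45.5
```

drive_tool(
  motion=[
    [[0,-0.002,0],[0.006,-0.001,0.005]],
    [[0,-0.002,0],[0.006,-0.001,0.005]],
    [[0,-0.002,0],[0.006,-0.001,0.005]],
    [[0,-0.002,0],[0.006,0,0.005]],
    [[0,-0.002,0],[0,0,0]],
    [[0,-0.002,0],[0,0,0]],
    [[0,-0.002,0],[0,0,0]],
    [[0,-0.0004,0],[0,0,0]],
    [[0,0,0],[0,0,0]],
    [[0,0,0],[0,0,0]],
  ],
)

```text
time_s: 27.88
ee_pos: [488.0, 191.6, 85.5]
ee_rot: [180.0, 0.0, 142.0]
force: [0.2, -0.2, -0.1]
gripper_width: 45.4
```

```bash
python3 snap.py k1 315 135 80
```

```text
27.9333 [488.   191.64  85.53] [1.7996e+02 4.0000e-02 1.4196e+02] [-0.05  0.02 -0.21] [ 0.099 -0.084  0.042] 45.31420058971056
```

View pics/k1.png

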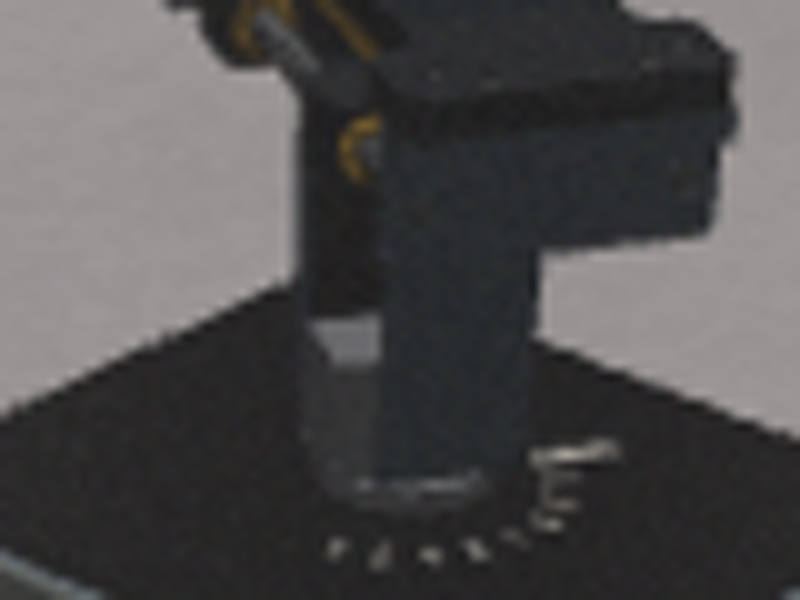

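drive_tool(
  motion=[
    [[0,0,0],[0,0,0]],
    [[0,0,0],[0,0,0]],
    [[0,0,0],[0,0,0]],
    [[0,0,0],[0,0,0]],
    [[0,0,0],[0,0,0]],
    [[0,0,0],[0,0,0]],
    [[0,0,0],[0,0,0]],
    [[0,0,0],[0,0,0]],
    [[0,0,0],[0,0,0]],
    [[0,0,0],[0,0,0]],
  ],
  claw=0.1,
  force=40,
)

```text
time_s: 28.77
ee_pos: [487.9, 191.6, 85.5]
ee_rot: [180.0, 0.0, 142.0]
force: [0.2, 0.1, -0.9]
gripper_width: 23.6
```

```bash
python3 -c "
from h import *
s=env.state();print(s['ee_rot'],s['force'],s['torque'],s['gripper_width'],s['qpos'][5])"
```

```text
[1.79964622e+02 3.68586831e-02 1.41952986e+02] [ 0.15459257  0.12396866 -0.89122131] [ 0.24500639 -0.0546788   0.02000524] 23.59751731557856 -121.75438810615407
```

drive_tool(
  motion=[
    [[0,0,0],[0,0,0.02]],
    [[0,0,0],[0,0,0.02]],
    [[0,0,0],[0,0,0.02]],
    [[0,0,0],[0,0,0.02]],
    [[0,0,0],[0,0,0.02]],
    [[0,0,0],[0,0,0.02]],
    [[0,0,0],[0,0,0]],
    [[0,0,0],[0,0,0]],
    [[0,0,0],[0,0,0]],
    [[0,0,0],[0,0,0]],
  ],
)

```text
time_s: 29.6
ee_pos: [488.1, 191.5, 85.5]
ee_rot: [180.0, 0.1, 148.8]
force: [0.5, 0.8, -0.4]
gripper_width: 23.9
```

```bash
python3 -c "
from h import *
s=env.state();print(s['ee_rot'],s['force'],s['torque'],s['gripper_width'],s['qpos'][5])"
```

```text
[1.79957657e+02 5.00256101e-02 1.48826732e+02] [ 0.5009962   0.84459282 -0.38242438] [ 0.28138396 -0.11693158 -0.05744136] 23.893227137480597 -128.63861376371082
```

drive_tool(
  motion=[
    [[0,0,0],[0,0,0]],
    [[0,0,0],[0,0,0]],
    [[0,0,0],[0,0,0]],
    [[0,0,0],[0,0,0]],
    [[0,0,0],[0,0,0]],
    [[0,0,0],[0,0,0]],
    [[0,0,0.01],[0,0,0]],
    [[0,0,0.02],[0,0,0]],
    [[0,0,0.02],[0,0,0]],
    [[0,0,0.02],[0,0,0]],
  ],
  claw=0.5,
)

```text
time_s: 30.43
ee_pos: [487.9, 191.5, 157.0]
ee_rot: [180.0, 0.0, 148.8]
force: [-0.2, 1.1, -0.8]
gripper_width: 45.6
```

drive_tool(
  motion=[
    [[0,-0.01,0.01],[0,0,0]],
    [[0,-0.02,0],[0,0,0]],
    [[0,-0.02,0],[0,0,0]],
    [[0,-0.02,0],[0,0,0]],
    [[0,-0.02,0],[0,0,0]],
    [[0,-0.02,0],[0,0,0]],
    [[0,-0.02,0],[0,0,0]],
    [[0,-0.02,0],[0,0,0]],
    [[0,-0.02,0],[0,0,0]],
    [[0,-0.02,0],[0,0,0]],
  ],
)

```text
time_s: 31.27
ee_pos: [487.2, 10.6, 165.5]
ee_rot: [-179.1, 0.7, 147.8]
force: [-0.0, 0.5, -0.3]
gripper_width: 45.8
```

drive_tool(
  motion=[
    [[0,-0.02,0],[0,0,-0.05]],
    [[0,-0.01,0],[0,0,-0.05]],
    [[0,0,0],[0,0,-0.05]],
    [[0,0,0],[0,0,-0.05]],
    [[0,0,0],[0,0,0]],
    [[0,0,0],[0,0,0]],
    [[0,0,0],[0,0,0]],
    [[0,0,0],[0,0,0]],
    [[0,0,0],[0,0,0]],
    [[0,0,0],[0,0,0]],
  ],
)

```text
time_s: 32.1
ee_pos: [487.7, -17.2, 165.3]
ee_rot: [-179.2, 0.6, 136.5]
force: [-1.0, 0.4, -0.2]
gripper_width: 45.6
```

```bash
python3 - <<'E'
from ren import *
f={}
for n in("scene","top"):
    f[n]=np.mean([env.grab_frame(n).astype(float) for _ in range(8)],0)[:,:,::-1];np.save(n+"_s.npy",f[n])
def c(im,x,y,w,h,k,g):
    a=im[y:y+h,x:x+w]; a=255*np.clip(a/110,0,1)**g
    return cv2.resize(a.astype(np.uint8),None,fx=k,fy=k,interpolation=cv2.INTER_CUBIC)
cv2.imwrite("pics/s1.png",np.hstack([c(f["top"],170,235,40,50,10,.6),c(f["scene"],340,150,40,50,10,.6)]))
cv2.imwrite("pics/s0.png",np.hstack([f["scene"][:,::1]]).astype(np.uint8))
A={n:np.load(n+"_avg.npy").mean(2) for n in B}
for n in B: fitn(n,f[n].mean(2),A[n])
E
```

```text
top z 73.0 [488.66 192.58] yaw 55.05 mse 15.44 [55.0, 54.9, 55.0]
scene z 73.0 [487.02 192.29] yaw 53.71 mse 6.81 [53.7, 54.0, 53.4]
```

View pics/s1.png

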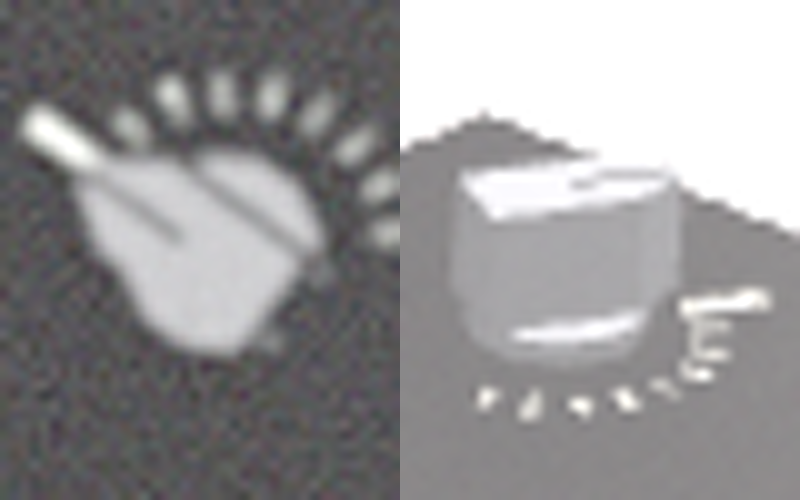

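View pics/s0.png

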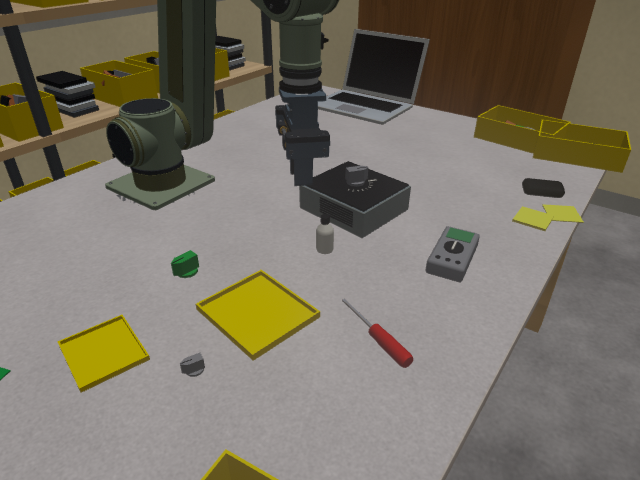

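```bash
python3 -c "
from workcell import env
print(env.job_done(), env.state()['time_s'])"
```

```text
the job is handed in; nothing more can be done
the job is handed in; nothing more can be done
```

The knob is back on the shaft, pushed home, with its pointer at the zero mark, and I've handed the job in at about 33 s. No verdict comes back.

- **Fitting:** I gripped the large grey knob in the large tray and turned it to the flat angle I'd estimated from the pictures. It slid onto the D-shaft on the first try, so no angle search was needed. It snapped past the spring balls and seated on the washer. The largest push I read was about 25 N, but forces were only read at the end of each move.
- **Turning:** I turned the knob anticlockwise until I judged it was at the zero mark, but after letting go it stood at about 52°, roughly 3.5° short of the mark. I gripped it again and turned it a few degrees further.
- **A slip on the second grasp:** the first retreat had moved less far than commanded. I therefore came down about 14 mm off to one side of the knob, without registering any contact, and corrected before closing the fingers.

**Last checks:**
- **Pointer angle:** it measures 55.0° in the top view and 53.7° in the scene view. The zero mark measures 55–56°, so the pointer may be up to about 2° short. The two views disagree by 1.3°.
- **Height:** before the regrasp, fitting both views put the underside at 72 mm, against 73 mm for fully home. After it, I only checked that the two views agree on position at 73 mm.
- **Bystanders:** the meter, flux bottle and screwdriver look unmoved in the last scene picture, and the gripper is well clear of the knob.

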